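# Air a weighted culture dish and reseat its lid

## Task

The culture dish with the brass weight on its lid needs airing. Take the weight off and stand it in the middle of the balance pan, setting it down gently; then raise the lid edge-first, with the opposite edge still resting on the dish, until it is just clear all round, hold it open over the dish for a second, and gently set it back centred and level, skirt down all round the dish. Leave the dish in its holder and do not disturb the bottles, the small jar or the other dish.

Things in the scene. Friction and masses are not known exactly. Their poses are not given: they have to be found in the camera images.
- holder: Fixed black round dish holder, 61 mm diameter, 20 mm tall, standing on the bench. Origin: centre of its underside, z up. The dish sits in its recess, whose floor is 16 mm above the bench, with about 1.5 mm play. The bench is clear along the holder's own y axis on both sides (at least 75 mm from its centre, over a strip 60 mm wide); the white bottle stands on its +x side and the other dish and the small jar on its -x side.
- dish: The culture dish: clear plastic, 52 mm outside diameter, 15 mm tall, 2 mm wall, open top, red medium inside, 45 g, loose in the holder. Origin: centre of its underside (16 mm above the bench), z up; its rim is 15 mm above the origin.
- lid: The dish's loose clear lid with a blue band round its top edge: 61 mm outside diameter, 9 mm tall, 2 mm thick skirt and top (57 mm inside diameter, 2.5 mm play all round the dish), 20 g. Origin: centre of its lower, open side, z up. Seated, the underside of its top lies on the dish rim, its origin 8 mm above the dish's origin (24 mm above the bench) and its top 33 mm above the bench. Its skirt can be gripped across its diameter from above.
- weight: Brass weight of about 200 g, standing on the lid at the start: plain cylinder 30 mm diameter and 32 mm tall, then a narrow neck and a knob 18 mm in diameter, 45 mm tall in all. Origin: centre of its underside, z up.
- balance: Fixed white balance, body 250 by 190 mm with its upper face up to 56 mm above the bench, display at its +x end. Origin: on the bench below the pan's centre, z up; the body reaches from 90 mm behind to 160 mm ahead of it along its own x, 95 mm to either side.
- pan (a point): Centre of the top of the balance's flat steel pan, 70 mm above the bench; the pan measures 150 mm (along the balance's x) by 160 mm and does not yield.
- bottle: White bottle with blue cap, 54 mm diameter, 110 mm tall, loose, standing near the holder; to be left alone. Origin: centre of its underside.
- dish2: Another closed culture dish with yellow medium and a green-banded lid, 61 mm diameter, 17 mm tall, loose on the bench near the holder; to be left alone. Origin: centre of its underside.
- amber: Amber bottle with black cap, 48 mm diameter, 130 mm tall, loose, standing between the holder and the balance; to be left alone. Origin: centre of its underside.
- jar: Small glass jar with orange cap, 36 mm diameter, 45 mm tall, loose, standing near the holder; to be left alone. Origin: centre of its underside.

How it is judged:
By the outcome, as a careful person would: the job done as asked, in the order asked, and still so for the second after the job is handed in, with the robot touching nothing.
It also fails if it takes over 59 s, if anything falls off the work surface, if the arm or the gripper's body presses on something with over 40 N, if the wrist force passes 120 N, or if a joint passes its speed limit or range.

## Robot

A 6-joint arm with a two-finger parallel gripper is mounted at the origin on the work surface. World frame = base frame: x ahead of the robot, y to its left, z up, the work surface at z = 0. Lengths are in mm, angles in rad, forces in N, time in s.
With the tool pointing down it reaches from about 350 to 875 mm from the base axis. Payload 4.2 kg.
Tool frame: the origin (TCP) lies on the centre line of the jaws, within the pads' length; the fingertips stand 25 mm ahead of it and the grasp point (between the pads) lies 6 mm ahead of it; z points along the fingers, y is the direction in which the jaws open and shut (so a half turn about z gives the same grasp; the last joint's range is limited). The gripper opens to 85 mm and grips with 20 to 120 N. Pads are 22 mm wide; open, the fingers measure 114 mm over their backs; the gripper's body (76 mm by 85 mm) begins 54 mm behind the grasp point. The pads swing forward as they close: fully open they stand 13 mm farther back than shut.
Start: joints at [1.524, 0.385, 0.008, 0, -1.194, -0.259], TCP at [188.128, 595.993, 236.012] pointing down, gripper open.
Joint ranges: [-3.14, 3.14], [-1.21, 2.06], [-1.07, 1.41], [-3.16, 2.05], [-2.99, -0.16], [-3.1, 3.1]. Speed limits (rad/s): [2.79, 2.79, 3.14, 3.14, 3.14, 3.14].

## Interface

Orientations are given as a unit quaternion [x, y, z, w].
In Python, from bench import arm gives the robot as it stands.
- The arm moves only by the tool drive_tool, never from a script. Its argument "plan" is a list of rows, each a list of 2 entries, a list of its own where there are three numbers: the shift along the tool's x, y, z in m, then the turn about the tool's z in degrees. A call has 1 to 12 rows; each row shifts and turns the commanded pose from where the row before left it, along the tool's axes as they then stand; what a row does not reach is not made up. A row lasts 1/8 s, in which the tool goes at most 62.5 mm and 10.7 degrees, less where a joint would pass 70% of its speed; a pose out of reach is approached as far as the arm can. A call with a gripper value outside its range is refused whole. "fingers" is the closure, from -1 (fully open) to 1 (shut), so that 0 is half open, set as the call begins (left out, the last holds). The fingers move at their own pace and stop on an object; the grip force is fixed at half the most. Time passes only in rows, so rows that do not move let the fingers close. It gives the time, the measured TCP pose, the force and the opening at its end, in the units of the state.
- arm.read_state(): the state, without advancing time (a new reading comes with each control period).
- arm.get_image(name): name is "side" or "top" or "wrist"; returns a dict with "image" (420x560x3 uint8, red, green, blue), "K" (3x3 intrinsics, pixels), "R" (3x3) and "t" (3): a world point X has camera coordinates R X + t. Camera axes: x right, y down, z forward; pixel columns grow to the right and rows downward; lengths in mm; the calibration is good to about 2 mm. A picture is of the moment at which its call begins. There is no depth.
- arm.job_done(): hands the job in, once; it reports no verdict.
The state is a dict: "clock": time; "joints": joint angles; "joint_vel": joint speeds; "joint_efforts": joint torques, N m; "position": TCP position; "ee_rot": TCP orientation; "contact_force": force on the tool from outside, world axes, zero at the start; "wrist_torque": the same for the moment, N m; "gripper_width": finger opening in mm.
Only numpy, scipy, OpenCV 4.12 (cv2) and the standard library are available. Lean on these libraries where they do the work, as an engineer would, in place of code of your own. Each camera call takes 0.05 s, during which the arm holds its last target.

## Working session

There is one attempt and no reset: what is moved stays moved. The work goes in short steps, Python scripts to look and compute and a tool call to move; the robot and the scene stay as the last step left them, time stands still between calls to the robot, and variables do not carry over. Pictures are saved under pics/ and viewed, and the job is handed in when it is done.

Besides the shell and the picture viewer there is one more tool, called after "Emit:" as name(argument=value, ...) on one line, values as JSON. drive_tool: Moves the arm, as the interface text tells. Its arguments: {"type":"object","properties":{"plan":{"type":"array"},"fingers":{"type":"number"}},"required":["plan"]}

```bash
ls; mkdir -p pics; python3 - <<'E'
from bench import arm
import cv2
s=arm.read_state(); print({k:s[k] for k in s})
for n in("side","top","wrist"):
    d=arm.get_image(n); cv2.imwrite(f"pics/{n}0.png",d["image"][:,:,::-1]); print(n,d["K"],d["R"],d["t"])
E
```

```text
pics
{'clock': 0.0, 'joints': array([ 1.52361368e+00,  3.85567679e-01,  6.59493225e-03, -5.25669344e-04,
       -1.19399390e+00, -2.58599215e-01]), 'joint_vel': array([-0.00063178, -0.00149443, -0.00128891, -0.00045917,  0.00032788,
        0.00021075]), 'joint_efforts': array([-6.51799928e-04, -3.92291486e+01,  1.88401580e+01,  4.18607309e+00,
       -4.63016637e-03,  3.71000963e-07]), 'position': array([187.95054569, 595.45278056, 234.89881357]), 'ee_rot': array([ 9.88319547e-01, -1.52391721e-01, -1.28430462e-04,  1.10487535e-03]), 'contact_force': array([-0.15798137,  0.16398673, -0.89582367]), 'wrist_torque': array([-0.01390164, -0.01944547, -0.03557225]), 'gripper_width': 85.59050161801834}
side [[496.32995629   0.         282.45181659]
 [  0.         496.32995629 206.00771396]
 [  0.           0.           1.        ]] [[-7.67133186e-01 -6.41487433e-01  7.40302698e-04]
 [-4.28112002e-01  5.11104583e-01 -7.45313503e-01]
 [ 4.77730874e-01 -5.72071655e-01 -6.66713757e-01]] [407.28797636 295.62679525 815.97966121]
top [[447.99611437   0.         278.29978839]
 [  0.         447.99611437 213.51552276]
 [  0.           0.           1.        ]] [[ 0.11128849 -0.99377966  0.00410612]
 [-0.97135718 -0.10964855 -0.21081374]
 [ 0.20995264  0.01947264 -0.97751762]] [-64.95487501 552.41309649 848.20368678]
wrist [[376.82329875   0.         279.44414533]
 [  0.         376.82329875 208.56917153]
 [  0.           0.           1.        ]] [[-0.30070913 -0.95371245  0.0025656 ]
 [-0.90648454  0.286652    0.31002647]
 [-0.29641154  0.09090211 -0.95072446]] [623.32477931 -40.95221398 381.55108731]
```

View pics/side0.png

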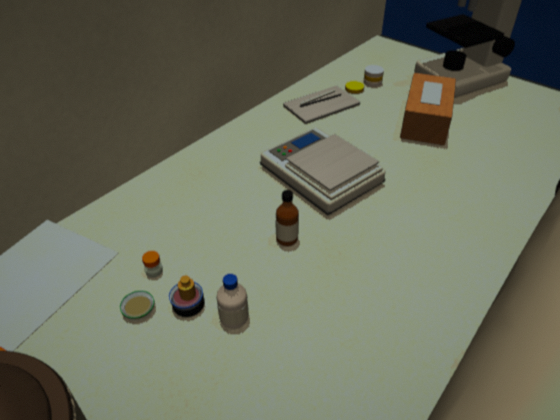

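View pics/top0.png

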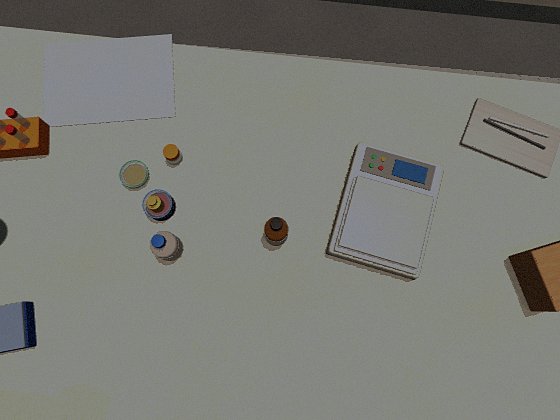

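View pics/wrist0.png

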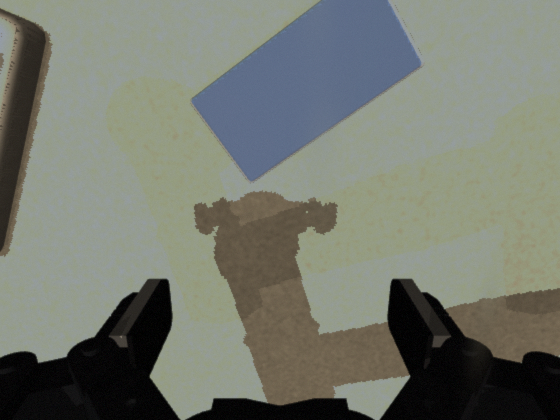

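The side and top views show the weighted dish at about (187,297) in the side view and (158,205) in the top view. The arm is out of frame in both. Next I'll zoom in.

```bash
cat > h.py <<'E'
import numpy as np, cv2
def ray(d,u,v,z):
    K,R,t=map(np.array,(d["K"],d["R"],d["t"]))
    c=-R.T@t; r=R.T@np.linalg.solve(K,[u,v,1.]); return c+r*(z-c[2])/r[2]
def proj(d,X):
    x=np.array(d["R"])@np.array(X).T+np.array(d["t"])[:,None] if np.ndim(X)>1 else np.array(d["R"])@X+d["t"]
    p=np.array(d["K"])@x; return (p[:2]/p[2]).T
def crop(d,x0,y0,x1,y1,s,name,gain=1.6):
    im=np.clip(d["image"][y0:y1,x0:x1,::-1].astype(float)*gain,0,255).astype(np.uint8)
    cv2.imwrite(name,cv2.resize(im,None,fx=s,fy=s,interpolation=cv2.INTER_CUBIC))
E
python3 - <<'E'
from bench import arm
from h import *
d=arm.get_image("top"); crop(d,110,130,210,270,5,"pics/t1.png"); 
crop(d,320,135,450,285,4,"pics/t1b.png")
np.save("top.npy",d,allow_pickle=True)
d=arm.get_image("side"); crop(d,110,240,260,340,5,"pics/s1.png");crop(d,250,120,400,250,4,"pics/s1b.png")
np.save("side.npy",d,allow_pickle=True)
E
```

```text
(no output)
```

View pics/t1.png

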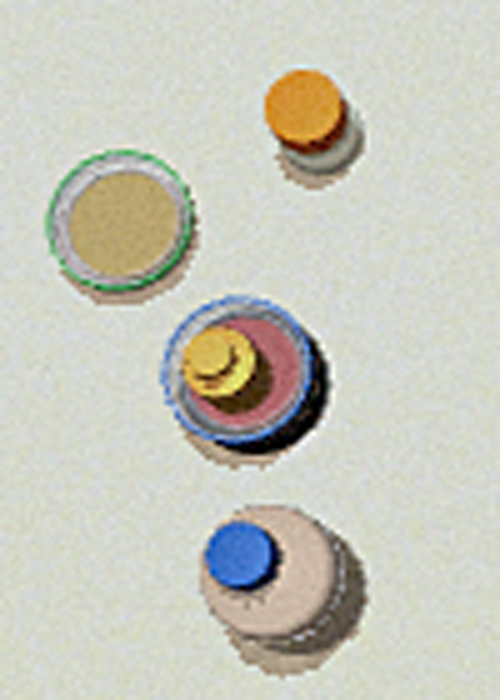

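View pics/t1b.png

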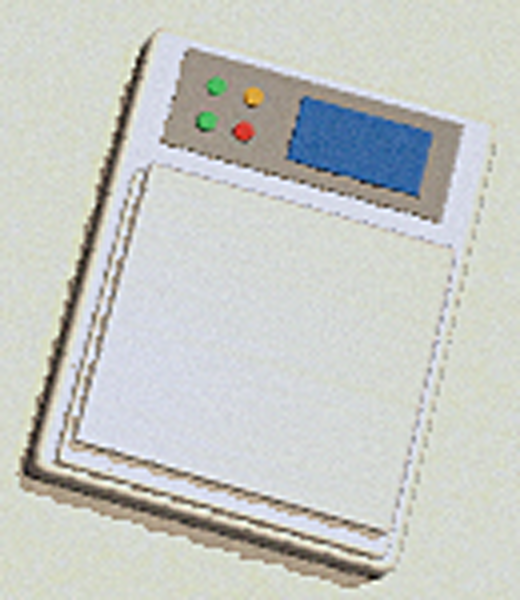

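View pics/s1.png

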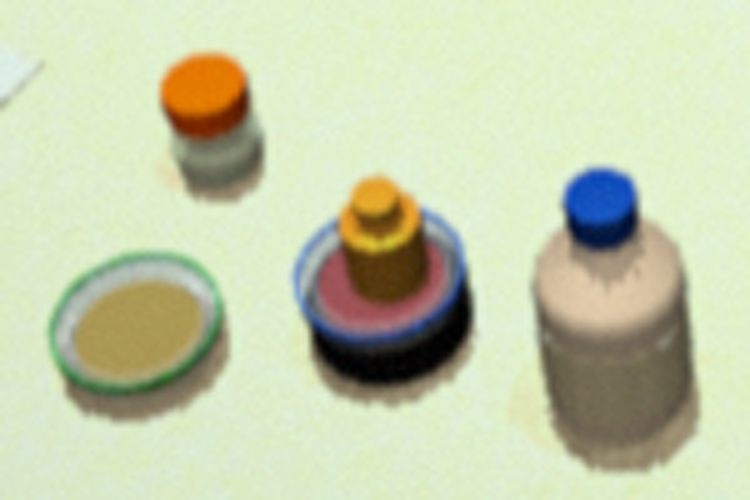

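View pics/s1b.png

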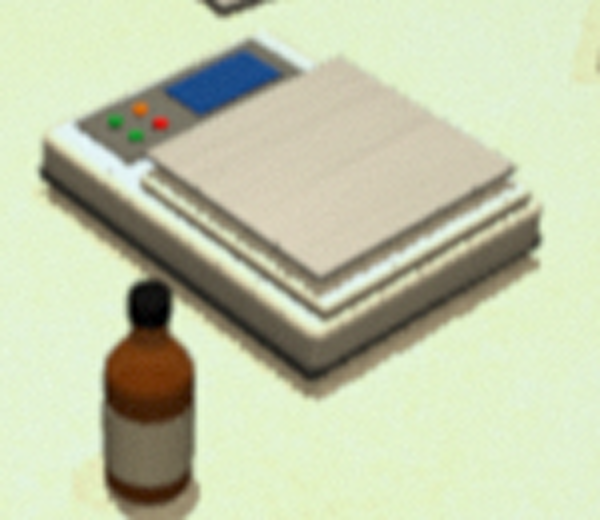

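```bash
python3 - <<'E'
from h import *
T=np.load("top.npy",allow_pickle=True).item();S=np.load("side.npy",allow_pickle=True).item()
t=lambda n,u,v,z:print("T",n,ray(T,110+u/5,130+v/5,z).round(1))
s=lambda n,u,v,z:print("S",n,ray(S,110+u/5,240+v/5,z).round(1))
t("lid",238,369,33);s("lid",381,272,33)
t("wcyl",220,361,65);s("wcyl",380,226,65)
t("knob",213,350,78);s("knob",377,195,78)
t("jar cap",304,105,45);s("jar cap",206,88,45)
t("dish2",120,222,17);s("dish2",136,322,17)
t("bottle cap",240,554,110);s("bottle cap",600,192,110)
b=lambda n,u,v,z:print("Tb",n,ray(T,320+u/4,135+v/4,z).round(1))
sb=lambda n,u,v,z:print("Sb",n,ray(S,250+u/4,120+v/4,z).round(1))
P=[ray(T,320+u/4,135+v/4,70) for u,v in((152,165),(456,246),(385,535),(76,443))]
print(np.round(P,1),np.mean(P,0))
P=[ray(S,250+u/4,120+v/4,70) for u,v in((147,156),(342,58),(514,170),(322,277))]
print(np.round(P,1),np.mean(P,0))
sb("amber cap",150,290,130)
print("amber T",ray(T,276.5,223.5,130))
E
```

```text
T lid [554.1 250.9  33. ]
S lid [552.3 250.9  33. ]
T wcyl [550.  249.2  65. ]
S wcyl [546.1 251.5  65. ]
T knob [551.4 248.7  78. ]
S knob [548.2 248.8  78. ]
T jar cap [668.3 238.9  45. ]
S jar cap [663.6 239.6  45. ]
T dish2 [616.1 317.2  17. ]
S dish2 [615.3 317.4  17. ]
T bottle cap [467.7 215.3 110. ]
S bottle cap [467.8 214.5 110. ]
[[ 649.3 -155.8   70. ]
 [ 624.1 -311.6   70. ]
 [ 474.5 -282.7   70. ]
 [ 502.7 -129.1   70. ]] [ 562.63652086 -219.81617222   70.        ]
[[ 644.9 -151.9   70. ]
 [ 616.9 -309.5   70. ]
 [ 472.6 -278.4   70. ]
 [ 501.4 -127.9   70. ]] [ 558.93172286 -216.91840067   70.        ]
Sb amber cap [521.6  -4.2 130. ]
amber T [521.77333545  -3.03566934 130.        ]
```

Measured, with the two views agreeing to about 4 mm:

| Object | x, y (mm) |
|---|---|
| Lid | (553, 251) |
| Weight | (549, 249.5) |
| Pan | (561, -218.5) |
| Bottle | (468, 215) |
| Dish2 | (616, 317) |
| Jar | (666, 239) |
| Amber | (521, -4) |

From the bottle and dish2/jar directions, the holder's y axis lies at about 110°. I'll turn the jaws to that and approach.

Emit:
drive_tool(plan=[[[0,0,0],-9.5],[[0,0,0],-9.5],[[0,0,0],-9.5],[[0,0,0],-9.5],[[0.025,0.051,0],0],[[0.025,0.051,0],0],[[0.025,0.051,0],0],[[0.025,0.051,0],0],[[0.025,0.051,0],0],[[0.025,0.051,0],0],[[0.025,0.051,0],0],[[0.025,0.051,0],0]], fingers=0)

```text
clock: 1.75
position: [519.4, 282.3, 236.1]
ee_rot: [0.984, 0.178, 0.0, -0.0]
contact_force: [1.0, 1.2, -0.7]
gripper_width: 42.4
```

```bash
cat >> h.py <<'E'
from scipy.spatial.transform import Rotation as Ro
def st(arm):
    s=arm.read_state(); print("t",round(s["clock"],2),"p",s["position"].round(2),"R",Ro.from_quat(s["ee_rot"]).as_matrix().round(4).tolist(),"F",s["contact_force"].round(2),"T",s["wrist_torque"].round(3),"w",round(s["gripper_width"],2)); return s
def totool(s,target):
    return Ro.from_quat(s["ee_rot"]).inv().apply(np.array(target)-s["position"])
E
python3 - <<'E'
from bench import arm
from h import *
s=st(arm); print(totool(s,[549,249.5,s["position"][2]]))
d=arm.get_image("wrist"); crop(d,0,0,560,420,1.4,"pics/w2.png"); np.save("w2.npy",d,allow_pickle=True)
for X in([553,251,33],[549,249.5,65],[549,249.5,78]):print(proj(d,np.array(X,float)))
E
```

```text
t 1.75 p [519.37 282.35 236.07] R [[0.9367, 0.35, 0.0001], [0.35, -0.9367, 0.0002], [0.0002, -0.0001, -1.0]] F [ 0.99  1.17 -0.73] T [ 0.098 -0.06   0.036] w 42.4
[ 1.62642278e+01  4.11405854e+01 -2.21712854e-03]
[324.40976868 153.11065163]
[328.56071734 164.74808565]
[330.56497269 167.98641041]
```

View pics/w2.png

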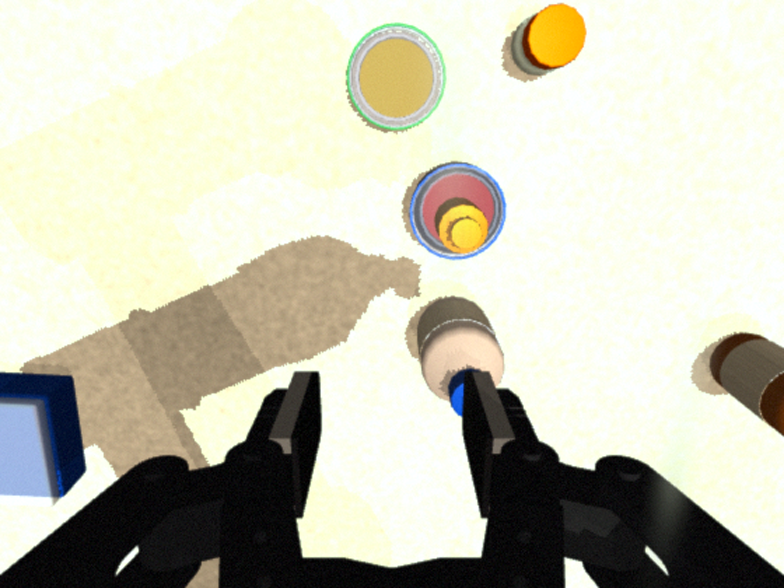

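The wrist view shows the lid ring centred at (326.8,150) px (full scale), the weight's cylinder top at (331.4,163) and the knob at (332,166). The bottle is in line along tool x.

```bash
python3 - <<'E'
from h import *
d=np.load("w2.npy",allow_pickle=True).item()
print(ray(d,326.8,150,33),ray(d,331.4,163,65),ray(d,332.1,166.4,78))
E
```

```text
[556.38015407 250.05909207  33.        ] [551.18820086 247.85982654  65.        ] [550.61839625 248.85319619  78.        ]
```

Emit:
drive_tool(plan=[[[0.0173,0.0422,0.0],0],[[0,0,0.05],0],[[0,0,0.05],0],[[0,0,0.021],0],[[0,0,0],0]])

```text
clock: 2.42
position: [548.2, 249.5, 113.0]
ee_rot: [0.984, 0.178, -0.002, 0.001]
contact_force: [0.3, 0.9, 0.7]
gripper_width: 42.7
```

```bash
python3 - <<'E'
from bench import arm
from h import *
s=st(arm)
d=arm.get_image("wrist"); crop(d,0,0,560,420,1.4,"pics/w3.png",1.2); np.save("w3.npy",d,allow_pickle=True)
d=arm.get_image("side"); crop(d,100,180,280,340,4,"pics/s3.png",1.6);np.save("s3.npy",d,allow_pickle=True)
E
```

```text
t 2.42 p [548.19 249.47 112.98] R [[0.9369, 0.3497, -0.0038], [0.3496, -0.9369, -0.0029], [-0.0046, 0.0014, -1.0]] F [0.32 0.93 0.74] T [-0.003  0.001  0.001] w 42.7
```

View pics/w3.png

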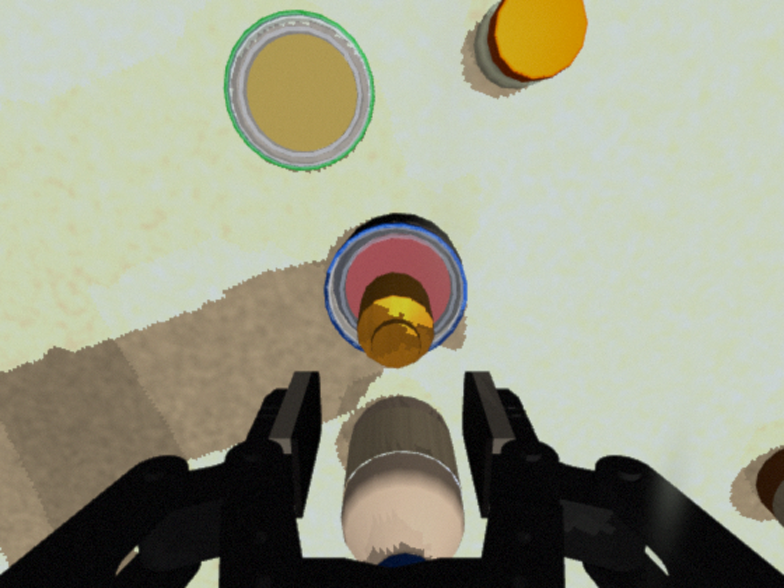

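View pics/s3.png

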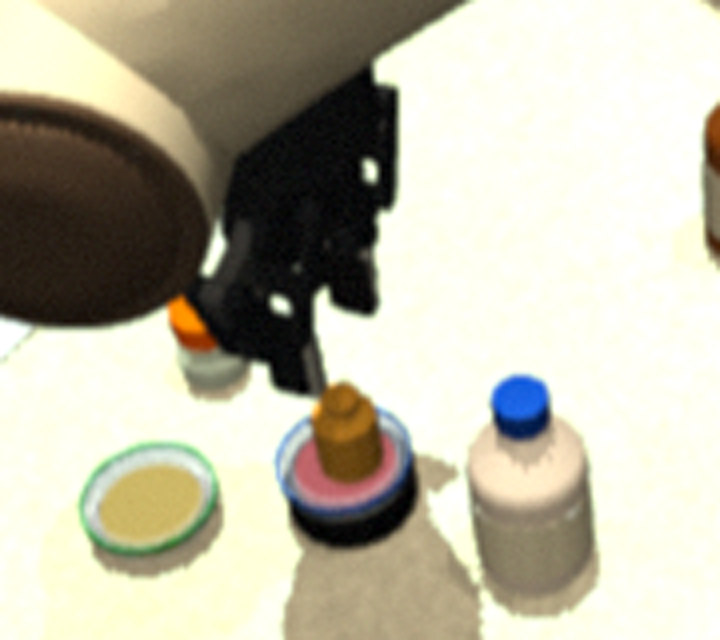

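The weight is almost centred between the jaws, at about 396 px against a jaw centre of about 392 px (in the 1.4x picture). The fingers are above the knob.

```bash
python3 - <<'E'
from h import *
from bench import arm
d=np.load("w3.npy",allow_pickle=True).item()
lid=ray(d,396.5/1.4,288/1.4,33)
print("lid",lid,"knob",ray(d,397/1.4,333/1.4,78))
s=st(arm)
print(totool(s,[550.3,248.8,64]))
# dish2, jar, bottle
print(ray(d,300/1.4,91/1.4,17),ray(d,540/1.4,33/1.4,45))
E
```

```text
lid [557.55699884 250.08853308  33.        ] knob [555.32449437 249.56412838  78.        ]
t 2.52 p [549.86 250.72 115.95] R [[0.9366, 0.3503, 0.0015], [0.3503, -0.9366, 0.0005], [0.0016, 0.0, -1.0]] F [-0.39  0.16  0.21] T [-0.018 -0.043 -0.007] w 42.79
[-0.34343249  1.95068662 51.94601451]
[619.24166691 316.04881004  17.        ] [667.84562019 237.45235411  45.        ]
```

Emit:
drive_tool(plan=[[[0.001,0.0017,0.026],0],[[0,0,0.026],0],[[0,0,0],0],[[0,0,0],0]])

```text
clock: 3.02
position: [551.9, 249.9, 65.0]
ee_rot: [0.984, 0.178, 0.002, -0.001]
contact_force: [-0.1, 0.9, -0.2]
gripper_width: 42.7
```

```bash
python3 - <<'E'
from bench import arm
from h import *
s=st(arm)
d=arm.get_image("wrist"); crop(d,0,0,560,420,1.4,"pics/w4.png",1.2)
d=arm.get_image("side"); crop(d,100,180,280,340,4,"pics/s4.png",1.6)
E
```

```text
t 3.02 p [551.89 249.87  65.  ] R [[0.9366, 0.3505, 0.003], [0.3505, -0.9366, 0.0018], [0.0034, -0.0006, -1.0]] F [-0.14  0.87 -0.24] T [-0.006  0.004 -0.001] w 42.71
```

View pics/w4.png

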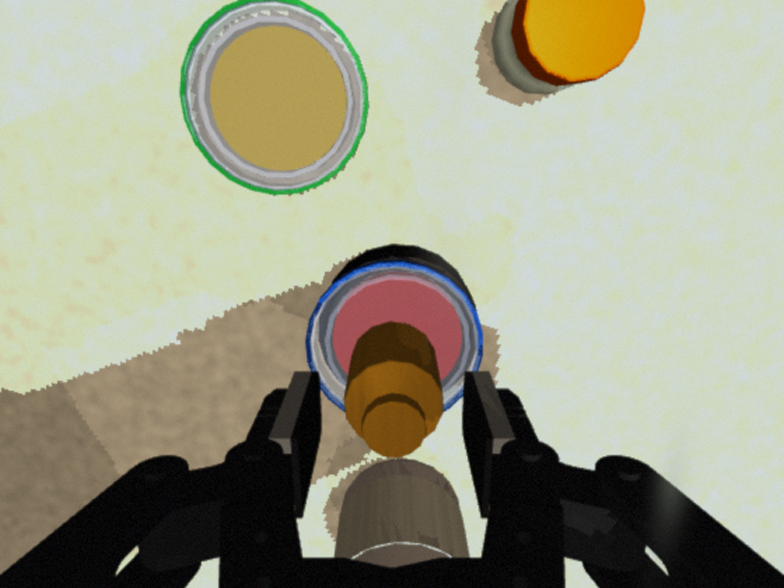

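View pics/s4.png

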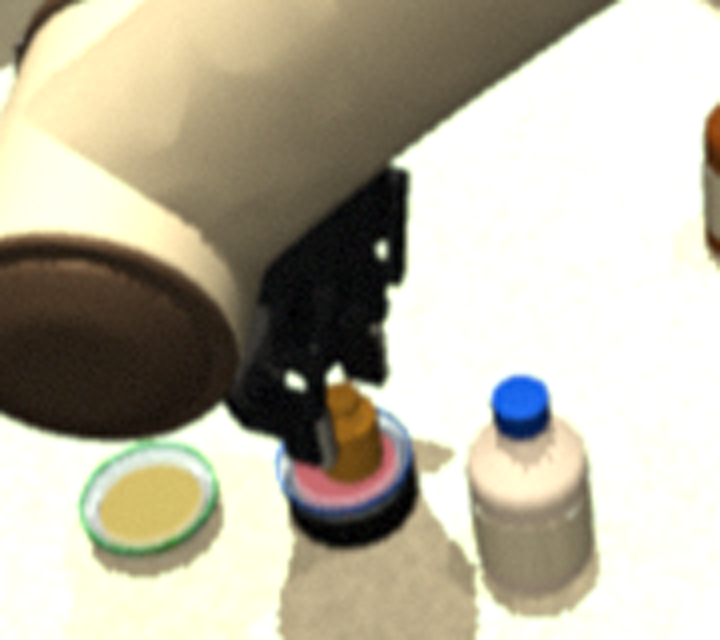

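```bash
python3 - <<'E'
from h import *
from bench import arm
d=arm.get_image("wrist"); s=st(arm)
R=Ro.from_quat(s["ee_rot"])
for z in(6,25,33):
  for x in(-11,0,11):
    print(z,x,(proj(d,s["position"]+R.apply([x,21,z]))*1.4).round(0))
for X in([551,249,40],[551,249,65],[551,249,78],[554.5,250.7,33]): print(X,proj(d,np.array(X,float))*1.4)
E
```

```text
t 3.17 p [551.57 249.69  64.72] R [[0.9367, 0.3502, 0.0026], [0.3502, -0.9367, 0.0018], [0.0031, -0.0008, -1.0]] F [-0.81 -0.18  0.61] T [-0.008 -0.003 -0.05 ] w 42.59
6 -11 [457. 421.]
6 0 [459. 390.]
6 11 [460. 358.]
25 -11 [451. 392.]
25 0 [452. 363.]
25 11 [453. 333.]
33 -11 [448. 381.]
33 0 [449. 353.]
33 11 [451. 325.]
[551, 249, 40] [391.86886898 365.75332673]
[551, 249, 65] [391.86352839 402.78205452]
[551, 249, 78] [391.86005539 426.86198116]
[554.5, 250.7, 33] [390.8402854 347.0287611]
```

```bash
python3 - <<'E'
from h import *
from bench import arm
d=arm.get_image("side"); s=st(arm)
R=Ro.from_quat(s["ee_rot"])
for y in(-21,21):
  for x in(-11,11):
    for z in(0,10,25):
      print(y,x,z,((proj(d,s["position"]+R.apply([x,y,z]))-[100,180])*4).round(0))
w=arm.get_image("wrist");print("wristcam",-np.array(w["R"]).T@w["t"])
crop(d,140,240,220,320,8,"pics/s5.png")
E
```

```text
t 3.23 p [551.38 249.53  64.43] R [[0.9367, 0.35, 0.0021], [0.35, -0.9367, 0.0015], [0.0025, -0.0007, -1.0]] F [ 0.45 -0.29  0.42] T [-0.018  0.018 -0.006] w 42.7
-21 -11 0 [339. 455.]
-21 -11 10 [342. 469.]
-21 -11 25 [346. 490.]
-21 11 0 [295. 441.]
-21 11 10 [298. 456.]
-21 11 25 [303. 476.]
21 -11 0 [383. 385.]
21 -11 10 [385. 400.]
21 -11 25 [389. 420.]
21 11 0 [340. 373.]
21 11 10 [342. 387.]
21 11 25 [346. 408.]
wristcam [625.1021124  276.643355   203.41075109]
```

View pics/s5.png

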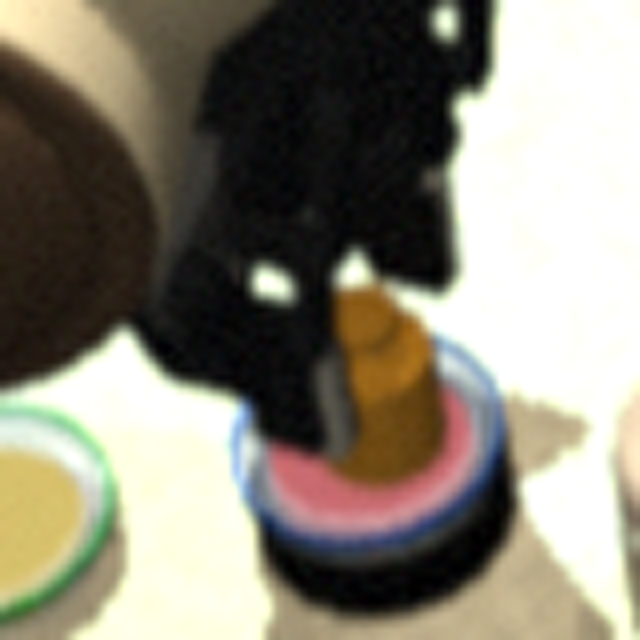

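Emit:
drive_tool(plan=[[[0,0,0.006],0],[[0,0,0],0]])

```text
clock: 3.52
position: [550.3, 248.7, 56.3]
ee_rot: [0.984, 0.178, -0.001, 0.0]
contact_force: [0.1, -0.3, -0.7]
gripper_width: 42.4
```

Emit:
drive_tool(plan=[[[0,0,0],0],[[0,0,0],0],[[0,0,0],0],[[0,0,0],0]], fingers=1)

```text
clock: 4.03
position: [550.8, 249.0, 57.1]
ee_rot: [0.984, 0.178, 0.0, 0.0]
contact_force: [0.4, -0.5, 0.1]
gripper_width: 27.3
```

```bash
python3 - <<'E'
from bench import arm
from h import *
s=st(arm)
d=arm.get_image("wrist"); crop(d,0,0,560,420,1.4,"pics/w6.png",1.2)
d=arm.get_image("side"); crop(d,140,240,220,320,8,"pics/s6.png",1.6)
E
```

```text
t 4.03 p [550.84 248.97  57.13] R [[0.9368, 0.3499, 0.0002], [0.3499, -0.9368, -0.0], [0.0002, 0.0001, -1.0]] F [ 0.36 -0.45  0.08] T [-0.254 -0.111  0.031] w 27.26
```

View pics/w6.png

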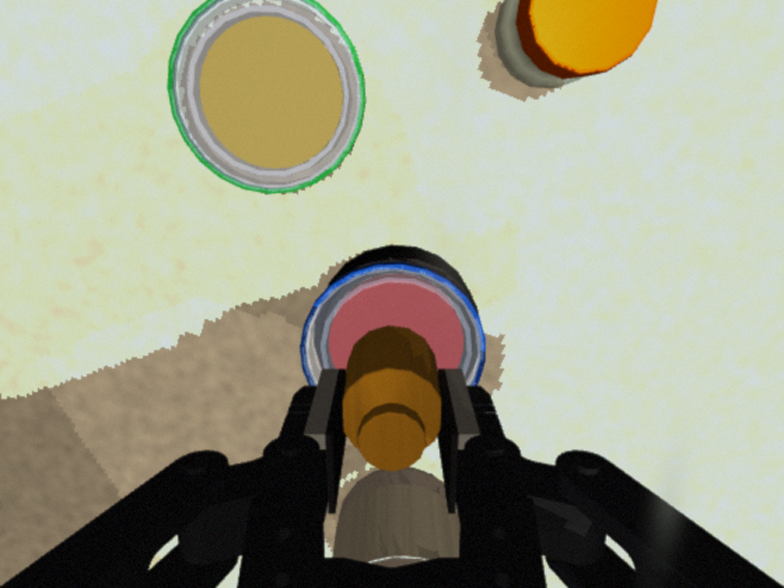

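View pics/s6.png

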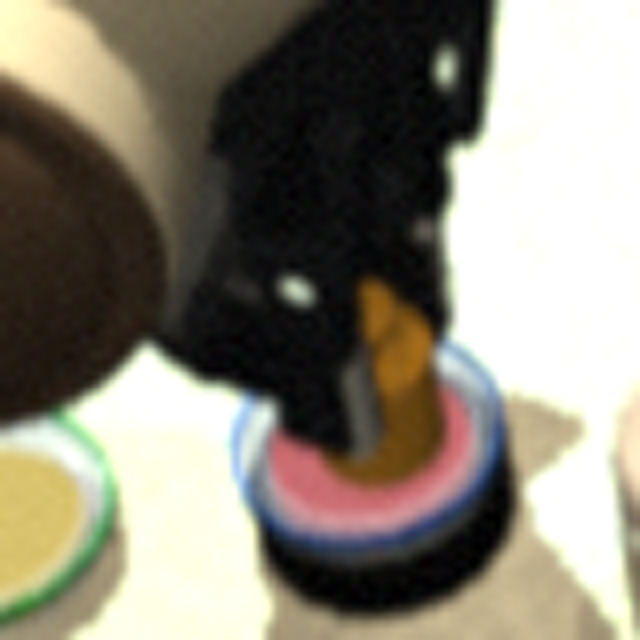

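The jaws have closed on the cylinder; the width reading of 27.3 suggests some finger flex. Next is a gentle lift.

Emit:
drive_tool(plan=[[[0,0,-0.004],0],[[0,0,-0.01],0],[[0,0,-0.02],0],[[0,0,-0.025],0],[[0,0,-0.025],0],[[0,0,-0.02],0],[[0,0,-0.01],0],[[0,0,0],0]])

```text
clock: 5.12
position: [550.8, 249.2, 171.6]
ee_rot: [0.984, 0.178, 0.001, -0.0]
contact_force: [-0.2, -0.3, -2.9]
gripper_width: 27.5
```

```bash
python3 - <<'E'
from bench import arm
from h import *
s=st(arm)
d=arm.get_image("side"); crop(d,100,180,280,340,4,"pics/s7.png",1.6)
d=arm.get_image("wrist"); crop(d,0,0,560,420,1.4,"pics/w7.png",1.2);np.save("w7.npy",d,allow_pickle=True)
print(totool(s,[560.5,-218.5,s["position"][2]]))
E
```

```text
t 5.12 p [550.78 249.24 171.61] R [[0.9368, 0.3499, 0.0009], [0.3499, -0.9368, 0.001], [0.0012, -0.0006, -1.0]] F [-0.21 -0.27 -2.93] T [-0.007 -0.006 -0.   ] w 27.51
[-154.54835627  441.57632346   -0.45741503]
```

View pics/s7.png

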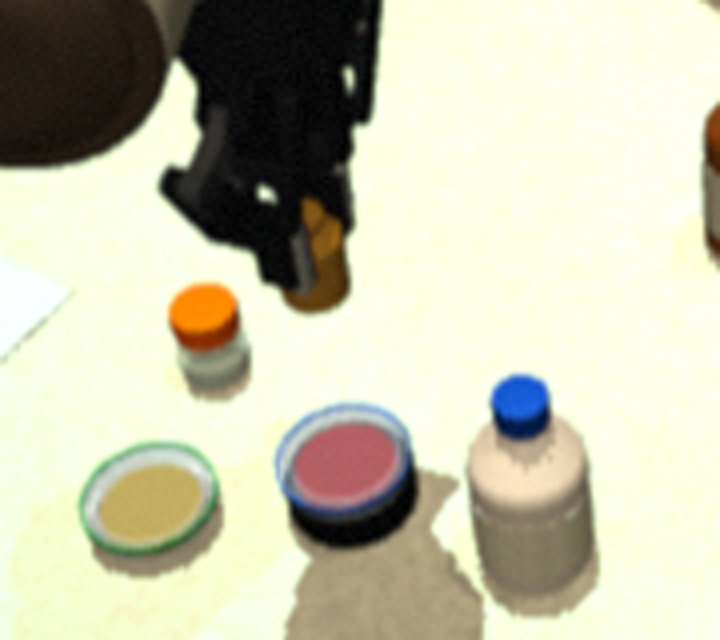

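View pics/w7.png

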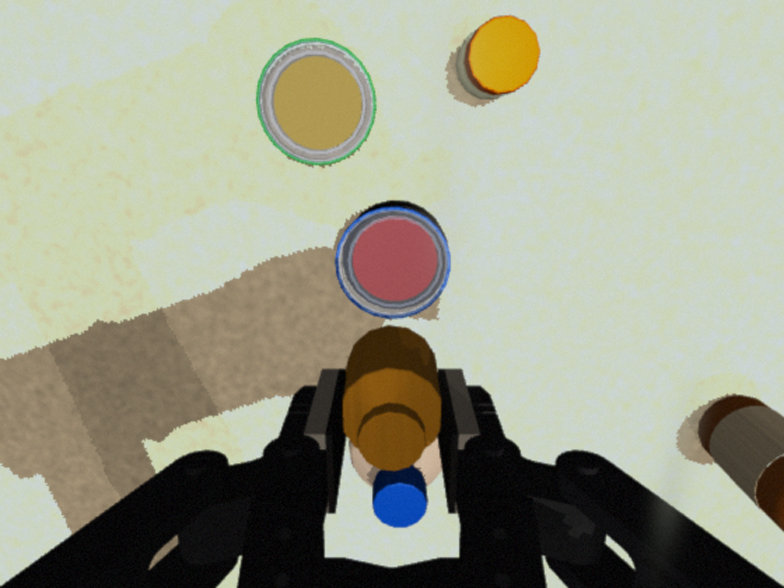

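The weight is lifted (about 2 N) and its base sits about 24 mm below the TCP. The lid and dish are undisturbed. I'll carry it over to the pan now.

Emit:
drive_tool(plan=[[[-0.00525,0.015,-0.01],0],[[-0.0105,0.03,-0.01],0],[[-0.01575,0.045,0],0],[[-0.01925,0.055,0],0],[[-0.01925,0.055,0],0],[[-0.01925,0.055,0],0],[[-0.01925,0.055,0],0],[[-0.0175,0.05,0],0],[[-0.014,0.04,0],0],[[-0.00875,0.025,0],0],[[-0.0058,0.0166,0],0],[[0,0,0],0]])

```text
clock: 6.72
position: [560.0, -219.8, 190.8]
ee_rot: [0.984, 0.177, -0.0, -0.0]
contact_force: [-0.8, 0.6, -2.1]
gripper_width: 27.0
```

Emit:
drive_tool(plan=[[[0,0,0.02],0],[[0,0,0.03],0],[[0,0,0.02],0],[[0,0,0.01],0],[[0,0,0],0],[[0,0,0],0]])

```text
clock: 7.48
position: [561.3, -218.6, 112.1]
ee_rot: [0.984, 0.178, 0.001, 0.0]
contact_force: [0.4, 0.3, -1.8]
gripper_width: 27.7
```

```bash
python3 - <<'E'
from bench import arm
from h import *
d=np.load("w7.npy",allow_pickle=True).item(); print("lid w7",ray(d,393.5/1.4,261/1.4,33))
s=st(arm)
d=arm.get_image("side"); crop(d,240,90,410,220,4,"pics/s8.png",1.6)
d=arm.get_image("top"); crop(d,310,130,450,280,4,"pics/t8.png",1.6)
E
```

```text
lid w7 [556.68324993 249.74976401  33.        ]
t 7.47 p [ 561.26 -218.63  112.11] R [[0.9366, 0.3505, 0.002], [0.3505, -0.9366, -0.0005], [0.0017, 0.0012, -1.0]] F [ 0.4   0.26 -1.75] T [ 0.007 -0.013  0.004] w 27.69
```

View pics/s8.png

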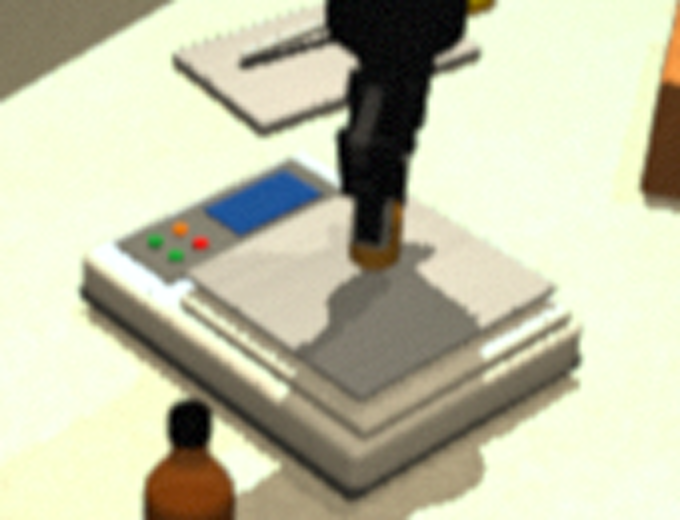

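View pics/t8.png

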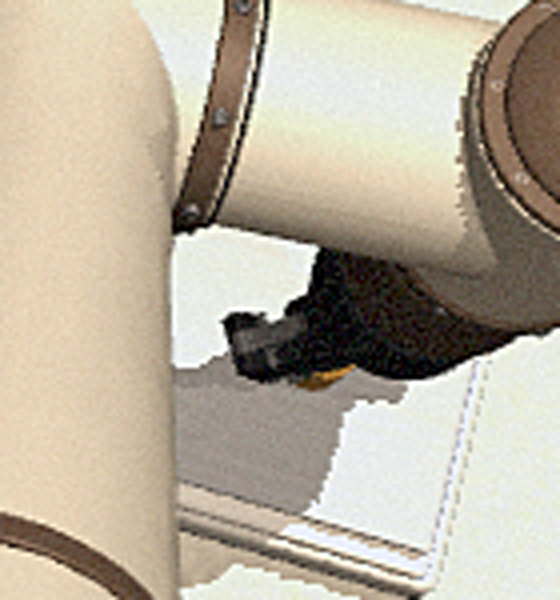

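The weight hangs above the pan middle with its base about 18 mm above it. I'll lower it slowly, watching the force.

Emit:
drive_tool(plan=[[[0,0,0.006],0],[[0,0,0.004],0],[[0,0,0.003],0],[[0,0,0.001],0],[[0,0,0.001],0],[[0,0,0.0],0],[[0,0,0.0],0]])

```text
clock: 8.45
position: [560.6, -218.7, 96.1]
ee_rot: [0.984, 0.178, 0.0, 0.0]
contact_force: [0.2, -0.4, -3.4]
gripper_width: 27.2
```

Emit:
drive_tool(plan=[[[0,0,0.0005],0],[[0,0,0.0005],0],[[0,0,0.0],0]])

```text
clock: 8.82
position: [560.4, -218.7, 94.9]
ee_rot: [0.984, 0.178, -0.0, -0.0]
contact_force: [-0.9, -0.1, -2.5]
gripper_width: 27.4
```

Emit:
drive_tool(plan=[[[0,0,0.0005],0],[[0,0,0.0005],0],[[0,0,0.0],0]])

```text
clock: 9.2
position: [560.5, -218.7, 94.2]
ee_rot: [0.984, 0.178, 0.0, 0.0]
contact_force: [-0.5, 0.4, -0.9]
gripper_width: 27.5
```

Contact appears to be starting.

Emit:
drive_tool(plan=[[[0,0,0.0003],0],[[0,0,0.0],0],[[0,0,0.0],0]])

```text
clock: 9.57
position: [560.5, -218.8, 94.1]
ee_rot: [0.984, 0.178, 0.0, 0.0]
contact_force: [-0.9, 0.1, 2.3]
gripper_width: 27.6
```

```bash
python3 - <<'E'
from bench import arm
from h import *
s=st(arm)
d=arm.get_image("side"); crop(d,310,125,360,165,14,"pics/s9.png",1.6)
s=st(arm)
E
```

```text
t 9.57 p [ 560.5  -218.75   94.13] R [[0.9367, 0.35, 0.0002], [0.35, -0.9367, -0.0001], [0.0002, 0.0002, -1.0]] F [-0.93  0.12  2.32] T [ 0.362  0.392 -0.029] w 27.6
t 9.62 p [ 560.53 -218.72   94.13] R [[0.9368, 0.35, 0.0003], [0.35, -0.9368, -0.0001], [0.0002, 0.0002, -1.0]] F [-2.18  1.27  2.24] T [0.355 0.498 0.002] w 27.46
```

View pics/s9.png

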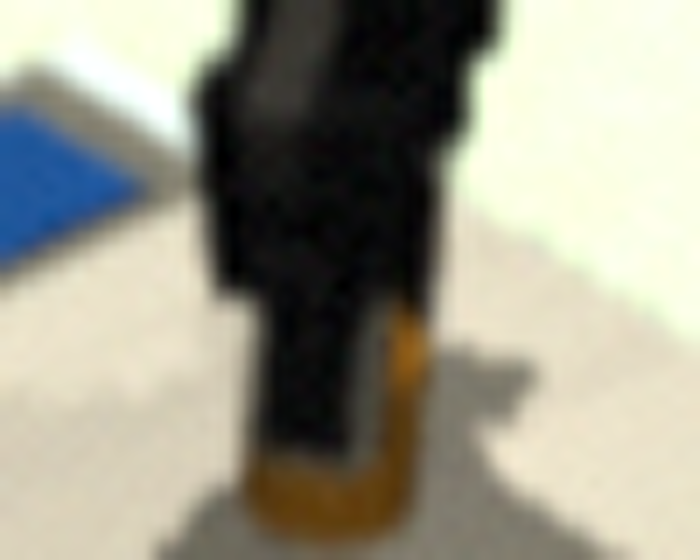

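The weight is on the pan, pressing lightly (+2.3 N). I'll release it and lift straight up.

Emit:
drive_tool(plan=[[[0,0,0],0],[[0,0,0],0],[[0,0,0],0]], fingers=0)

```text
clock: 10.0
position: [560.6, -218.8, 93.6]
ee_rot: [0.984, 0.178, 0.0, 0.0]
contact_force: [-0.2, 0.2, 0.1]
gripper_width: 42.7
```

Emit:
drive_tool(plan=[[[0,0,-0.01],0],[[0,0,-0.03],0],[[0,0,-0.04],0],[[0,0,-0.03],0],[[0,0,0],0]])

```text
clock: 10.62
position: [562.2, -219.2, 207.7]
ee_rot: [0.984, 0.178, 0.004, 0.001]
contact_force: [-0.4, -0.4, -0.0]
gripper_width: 42.3
```

```bash
python3 - <<'E'
from bench import arm
from h import *
s=st(arm)
d=arm.get_image("wrist"); crop(d,0,0,560,420,1.4,"pics/w10.png",1.2); np.save("w10.npy",d,allow_pickle=True)
d=arm.get_image("side"); crop(d,240,90,410,220,4,"pics/s10.png",1.6); np.save("s10.npy",d,allow_pickle=True)
E
```

```text
t 10.62 p [ 562.18 -219.17  207.73] R [[0.9366, 0.3502, 0.0075], [0.3502, -0.9367, -0.0016], [0.0065, 0.0041, -1.0]] F [-0.45 -0.37 -0.01] T [-0.009 -0.001 -0.013] w 42.34
```

View pics/w10.png

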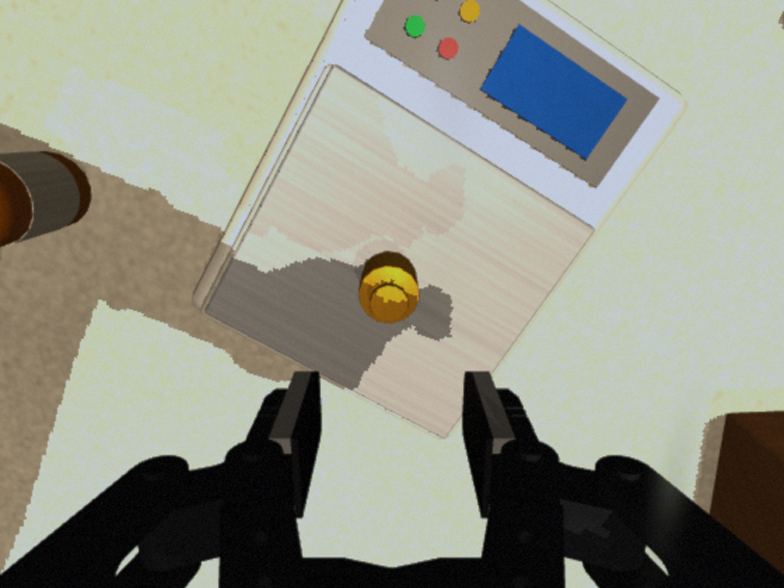

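View pics/s10.png

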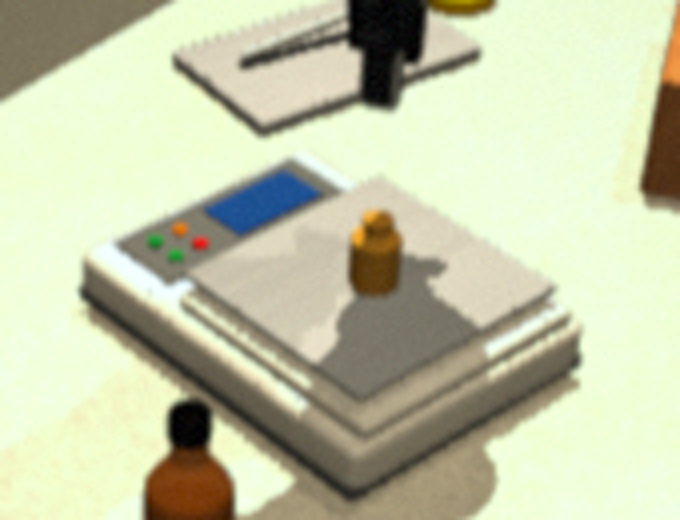

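The weight stands in the middle of the pan: its base is at about (390,272) px and the pan's diagonals cross at (394,270). I'll go back to the lid now. The plan is a tip-only grip on a chord about 8 mm off the lid's centre, on the dish2 side, very light at first so the lid can pivot and rise edge-first.

Emit:
drive_tool(plan=[[[0.006,-0.015,0],0],[[0.013,-0.032,0],0],[[0.019,-0.047,0],0],[[0.0215,-0.0535,0],0],[[0.0215,-0.0535,0],0],[[0.0215,-0.0535,0],0],[[0.0215,-0.0535,0],0],[[0.0215,-0.0535,0],0],[[0.0155,-0.0385,0],0],[[0.011,-0.027,0],0],[[0.0055,-0.0135,0],0],[[0,0,0],0]], fingers=-0.69)

```text
clock: 12.22
position: [572.0, 256.7, 202.9]
ee_rot: [0.984, 0.178, -0.001, 0.0]
contact_force: [-0.4, 0.1, 0.0]
gripper_width: 72.1
```

Emit:
drive_tool(plan=[[[0,0,0.03],0],[[0,0,0.04],0],[[0,0,0.025],0],[[0,0,0],0],[[0,0,0],0]])

```text
clock: 12.85
position: [573.5, 255.7, 110.1]
ee_rot: [0.984, 0.178, 0.001, -0.0]
contact_force: [0.8, -0.1, -0.2]
gripper_width: 71.8
```

```bash
python3 - <<'E'
from bench import arm
from h import *
s=st(arm)
d=arm.get_image("wrist"); crop(d,0,0,560,420,1.4,"pics/w11.png",1.2); np.save("w11.npy",d,allow_pickle=True)
d=arm.get_image("side"); crop(d,140,220,240,320,8,"pics/s11.png",1.6); np.save("s11.npy",d,allow_pickle=True)
s=st(arm); import pickle; pickle.dump(s,open("st11","wb"))
E
```

```text
t 12.85 p [573.46 255.71 110.07] R [[0.937, 0.3494, 0.0019], [0.3494, -0.937, 0.0007], [0.002, -0.0, -1.0]] F [ 0.83 -0.11 -0.2 ] T [-0.005  0.006 -0.012] w 71.82
t 12.95 p [573.52 256.19 110.52] R [[0.9369, 0.3497, 0.0026], [0.3497, -0.9369, 0.0017], [0.0031, -0.0006, -1.0]] F [0.09 0.51 0.69] T [ 0.001 -0.022 -0.046] w 72.35
```

View pics/w11.png

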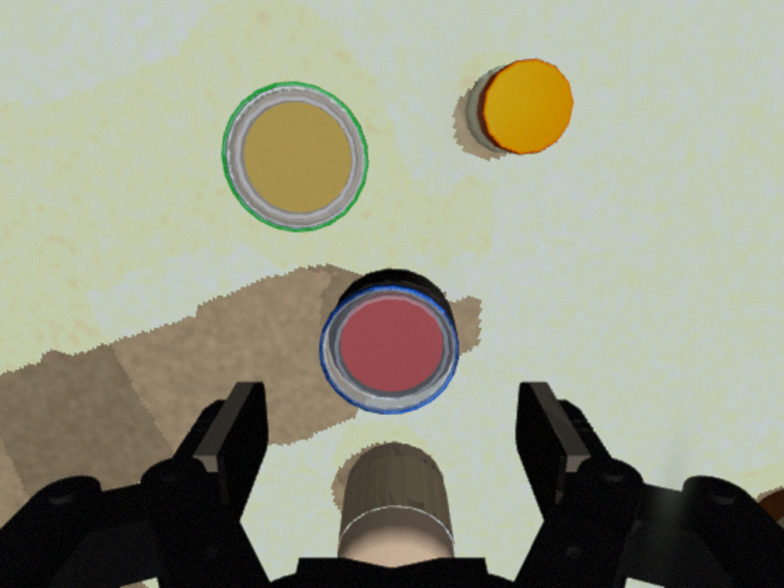

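View pics/s11.png

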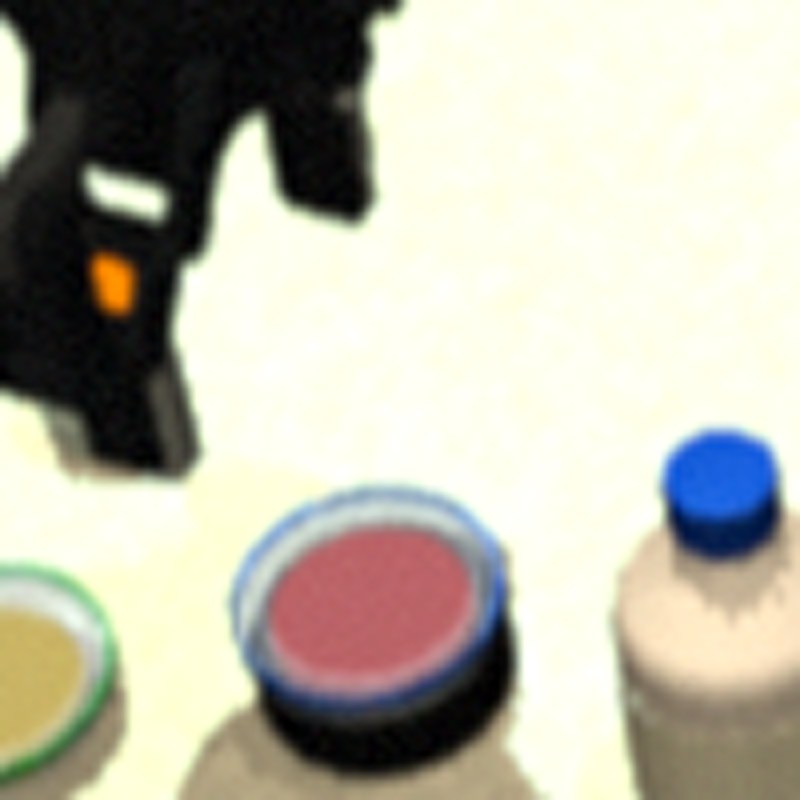

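```bash
python3 - <<'E'
from h import *
import pickle
s=pickle.load(open("st11","rb")); R=Ro.from_quat(s["ee_rot"]); p=s["position"]
S=np.load("s11.npy",allow_pickle=True).item();W=np.load("w11.npy",allow_pickle=True).item()
f=lambda d,x,y,z:proj(d,p+R.apply([x,y,z]))
for z in(-5,0,5,10,15,20,25):
    print(z,"side near",f(S,-11,-36,z).round(1),"far in/out",f(S,-11,36,z).round(1),f(S,-11,44,z).round(1),"wrist",f(W,11,-36,z).round(1),f(W,11,36,z).round(1))
print("obs side near 163.75 278.75; far 185.25 247.25; wrist",265/1.4,383/1.4,518/1.4)
print("lid wrist", ray(W,390/1.4,350/1.4,33), "tool frame",R.inv().apply(ray(W,390/1.4,350/1.4,33)-p))
print("lid side", ray(S,140+370/8,220+598/8,33))
c=-W["R"].T@W["t"]; print("cam in tool",R.inv().apply(c-p), R.inv().apply(W["R"][2]))
E
```

```text
-5 side near [164.9 277.1] far in/out [185.  247.8] [187.1 244.7] wrist [185.7 267.2] [369.3 267.2]
0 side near [165.4 279. ] far in/out [185.3 249.7] [187.4 246.6] wrist [188.6 261.5] [366.5 261.5]
5 side near [165.8 280.9] far in/out [185.7 251.6] [187.8 248.5] wrist [191.3 256.2] [363.9 256.2]
10 side near [166.3 282.8] far in/out [186.  253.5] [188.1 250.4] wrist [193.9 251.1] [361.4 251.2]
15 side near [166.7 284.6] far in/out [186.4 255.3] [188.4 252.3] wrist [196.4 246.4] [359.  246.4]
20 side near [167.2 286.5] far in/out [186.7 257.2] [188.8 254.2] wrist [198.7 242. ] [356.8 242. ]
25 side near [167.6 288.3] far in/out [187.1 259.1] [189.1 256. ] wrist [200.8 237.7] [354.7 237.7]
obs side near 163.75 278.75; far 185.25 247.25; wrist 189.2857142857143 273.5714285714286 370.0
lid wrist [555.94376867 249.42491179  33.        ] tool frame [-19.06944066   0.24554993  77.4572067 ]
lid side [551.60271473 251.37922649  33.        ]
cam in tool [  78.82414762    0.72399044 -138.27083211] [-3.11229929e-01  2.73354452e-04  9.50334602e-01]
```

The tips appear to stand about level with the TCP at this opening, so I'll go by what I see rather than the stated figure. The lid is 19–22 mm off in tool -x and centred in y. I'll descend to just above it.

Emit:
drive_tool(plan=[[[0,0,0.04],0],[[0,0,0.025],0],[[0,0,0.009],0],[[0,0,0],0],[[0,0,0],0]], fingers=-0.55)

```text
clock: 13.58
position: [573.5, 256.7, 36.3]
ee_rot: [0.984, 0.178, 0.001, -0.001]
contact_force: [0.1, -0.5, 0.4]
gripper_width: 66.4
```

```bash
cat > look.py <<'E'
import sys,pickle
from bench import arm
from h import *
n=sys.argv[1]
W=arm.get_image("wrist"); crop(W,140,170,420,380,2.8,f"pics/w{n}.png",1.3)
S=arm.get_image("side"); crop(S,140,240,240,320,8,f"pics/s{n}.png",1.6)
s=st(arm); pickle.dump((W,S,s),open("L"+n,"wb"))
E
python3 look.py 12
```

```text
t 13.68 p [573.34 256.53  36.09] R [[0.9367, 0.35, 0.0021], [0.35, -0.9367, 0.0015], [0.0025, -0.0006, -1.0]] F [-0.67  0.45  0.11] T [0.002 0.029 0.023] w 66.16
```

View pics/w12.png

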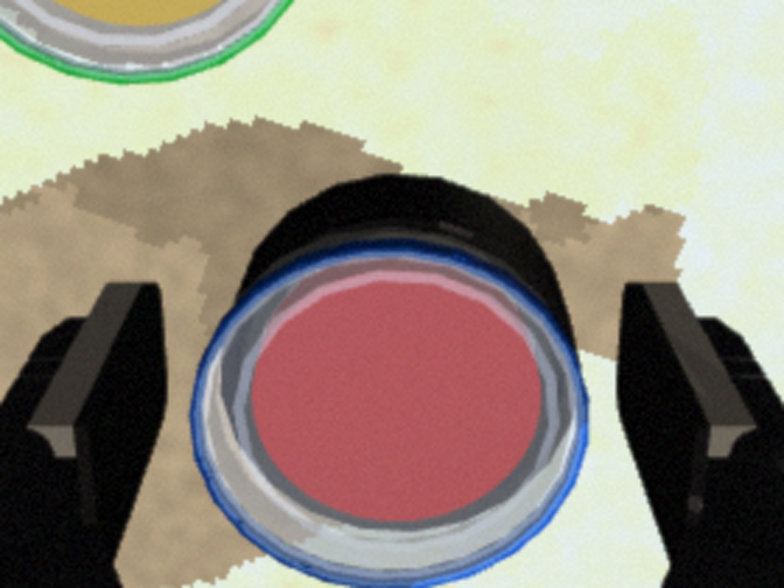

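View pics/s12.png

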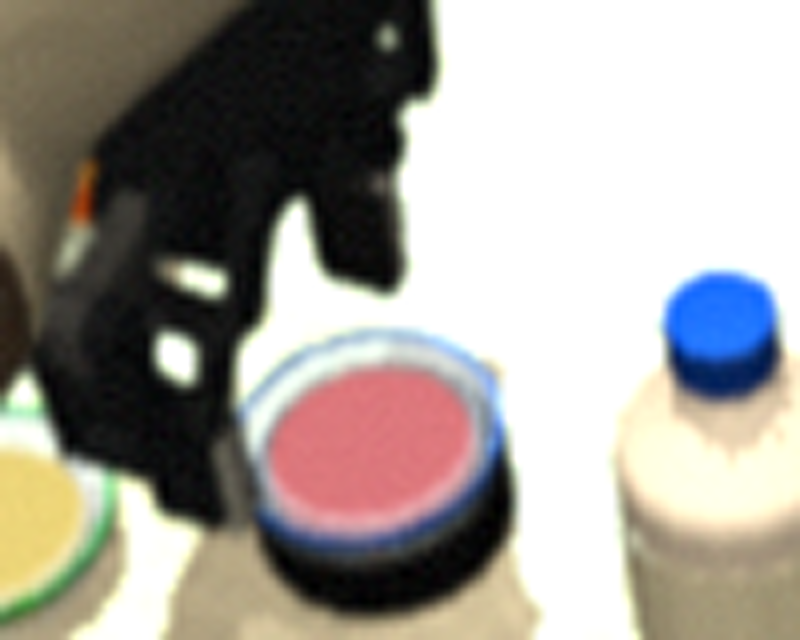

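```bash
python3 - <<'E'
from h import *
import pickle
W,S,s=pickle.load(open("L12","rb")); R=Ro.from_quat(s["ee_rot"]); p=s["position"]
f=lambda d,x,y,z:proj(d,p+R.apply([x,y,z]))
for z in(-5,0,5,10):
  for y in(-33,-34.5):
    print(z,y,"side near -x",((f(S,-11,y,z)-[140,240])*8).round(0),"far-x",((f(S,-11,-y,z)-[140,240])*8).round(0),"wrist +x",((f(W,11,y,z)-[140,170])*2.8).round(0),"-x",((f(W,-11,y,z)-[140,170])*2.8).round(0))
L=ray(W,140+389/2.8,170+413/2.8,33);print(R.inv().apply(L-p))
# lid ring model projection check
for name,d in(("W",W),):
  th=np.radians([0,90,180,270])
  print(((f(d,-19,0,3)-[140,170])*2.8),[((f(d,-19+30.5*np.cos(a),30.5*np.sin(a),3)-[140,170])*2.8).round(0) for a in th])
print(((proj(S,np.array([554,250.7,33]))-[140,240])*8))
E
```

```text
-5 -33 side near -x [258. 504.] far-x [394. 290.] wrist +x [154. 273.] -x [165. 408.]
-5 -34.5 side near -x [254. 509.] far-x [397. 285.] wrist +x [144. 273.] -x [154. 408.]
0 -33 side near -x [261. 518.] far-x [397. 303.] wrist +x [162. 257.] -x [171. 388.]
0 -34.5 side near -x [258. 523.] far-x [400. 299.] wrist +x [151. 257.] -x [161. 388.]
5 -33 side near -x [264. 531.] far-x [400. 317.] wrist +x [169. 242.] -x [178. 370.]
5 -34.5 side near -x [261. 536.] far-x [402. 312.] wrist +x [158. 242.] -x [168. 370.]
10 -33 side near -x [267. 545.] far-x [402. 331.] wrist +x [175. 228.] -x [184. 353.]
10 -34.5 side near -x [264. 550.] far-x [405. 326.] wrist +x [165. 228.] -x [174. 353.]
[-17.36267798   0.04180101   3.05157278]
[388.73030543 422.1844333 ] [array([389., 245.]), array([583., 422.]), array([389., 580.]), array([194., 422.])]
[365.20156924 430.85152729]
```

The wrist projection matches: the lid is 19 mm off in tool -x, and the pads' -x corners are about 8 mm past its centre. The tips stand about 5 mm above the lid top. I'll lower 9 mm so the tips overlap only the top of the skirt.

Emit:
drive_tool(plan=[[[0,0,0.006],0],[[0,0,0.003],0],[[0,0,0],0]], fingers=-0.48)

```text
clock: 14.05
position: [572.4, 255.8, 25.2]
ee_rot: [0.984, 0.178, -0.0, 0.0]
contact_force: [-0.6, 0.4, 0.2]
gripper_width: 63.0
```

```bash
python3 look.py 13
```

```text
t 14.15 p [572.62 256.04  25.6 ] R [[0.9368, 0.35, -0.0001], [0.35, -0.9368, -0.0002], [-0.0002, 0.0001, -1.0]] F [ 0.28  0.03 -0.23] T [-0.004  0.005 -0.017] w 62.98
```

View pics/w13.png

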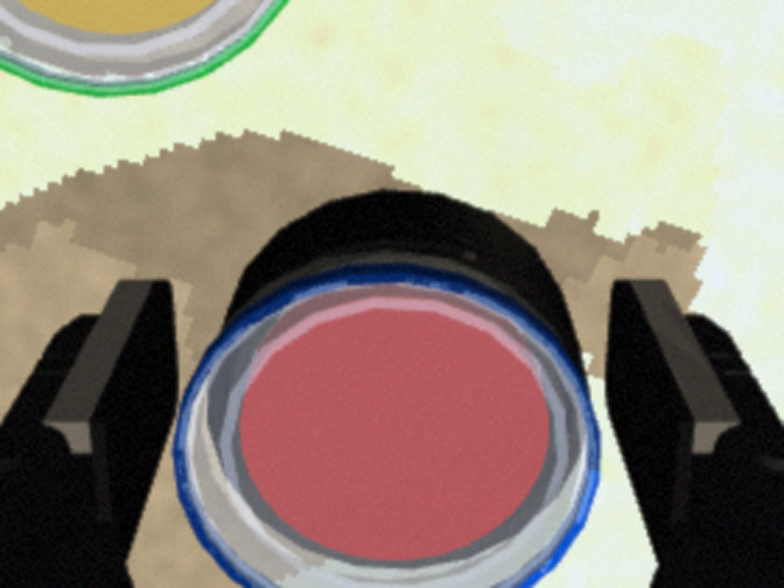

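View pics/s13.png

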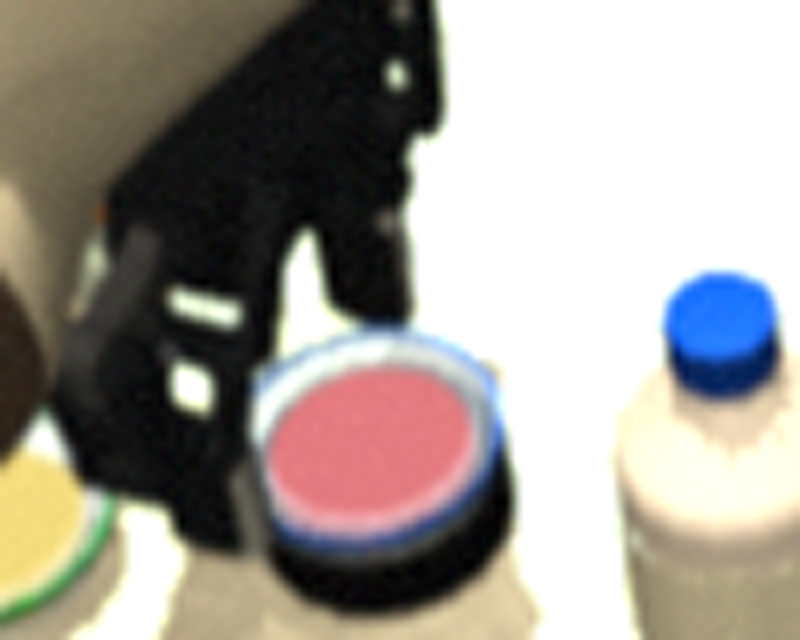

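Emit:
drive_tool(plan=[[[0,-0.0005,-0.0025],0],[[0,0,0],0],[[0,0,0],0]], fingers=-0.4)

```text
clock: 14.52
position: [572.5, 256.6, 28.3]
ee_rot: [0.984, 0.178, 0.0, -0.0]
contact_force: [-0.6, -0.5, -0.5]
gripper_width: 59.8
```

```bash
python3 look.py 14
```

```text
t 14.62 p [572.42 256.48  28.23] R [[0.9368, 0.3498, -0.0], [0.3498, -0.9368, -0.0], [-0.0, -0.0, -1.0]] F [-0.25 -0.09  0.43] T [-0.006 -0.032 -0.006] w 59.66
```

View pics/w14.png

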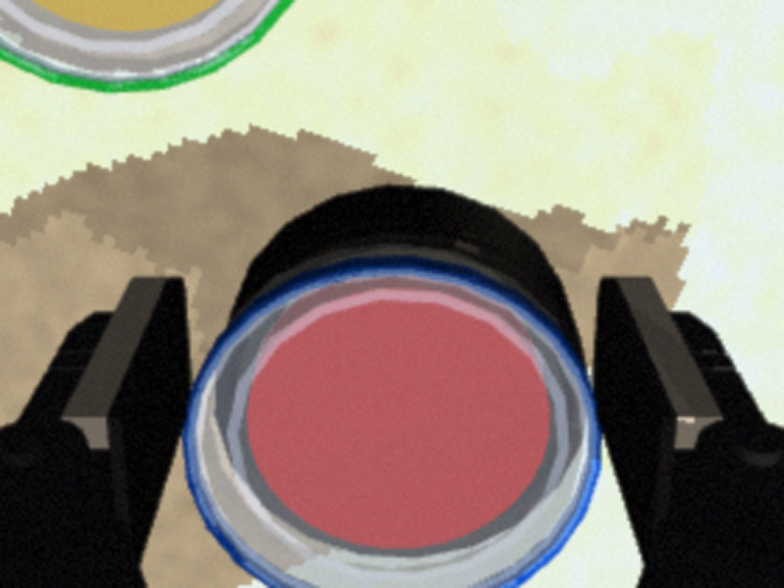

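View pics/s14.png

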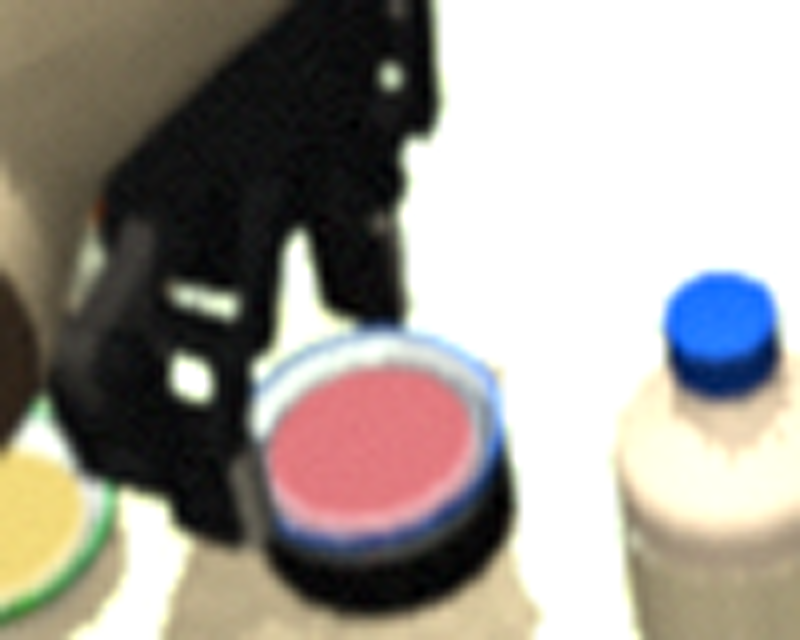

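Emit:
drive_tool(plan=[[[0,0,0],0],[[0,0,0],0]], fingers=-0.37)

```text
clock: 14.88
position: [572.5, 256.4, 28.3]
ee_rot: [0.984, 0.178, 0.0, 0.0]
contact_force: [-1.2, -1.0, 1.1]
gripper_width: 58.9
```

```bash
python3 look.py 15
```

```text
t 14.97 p [572.46 256.47  28.31] R [[0.9368, 0.3499, 0.0], [0.3499, -0.9368, -0.0001], [0.0, 0.0001, -1.0]] F [-0.13  0.11  0.87] T [-0.054  0.057  0.021] w 58.87
```

View pics/w15.png

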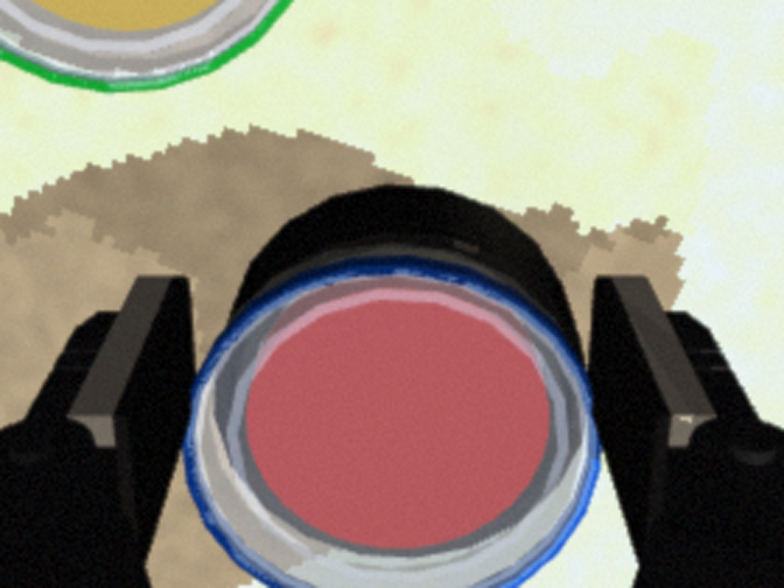

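The width has stalled at 58.9 mm against a command of 58.4, which matches the 8 mm-off chord (58.9 mm). I'll ease the grip slightly, then try a 2 mm lift.

Emit:
drive_tool(plan=[[[0,0,0],0],[[0,0,-0.0005],0],[[0,0,-0.0005],0],[[0,0,-0.0005],0],[[0,0,-0.0005],0],[[0,0,0],0]], fingers=-0.379)

```text
clock: 15.72
position: [572.4, 256.5, 30.2]
ee_rot: [0.984, 0.178, 0.0, -0.0]
contact_force: [-0.3, -0.9, 0.5]
gripper_width: 59.1
```

```bash
python3 look.py 16
```

```text
t 15.82 p [572.43 256.51  30.19] R [[0.9368, 0.3499, -0.0], [0.3499, -0.9368, 0.0], [-0.0, -0.0, -1.0]] F [ 1.02 -0.73  0.47] T [0.027 0.005 0.034] w 59.01
```

View pics/w16.png

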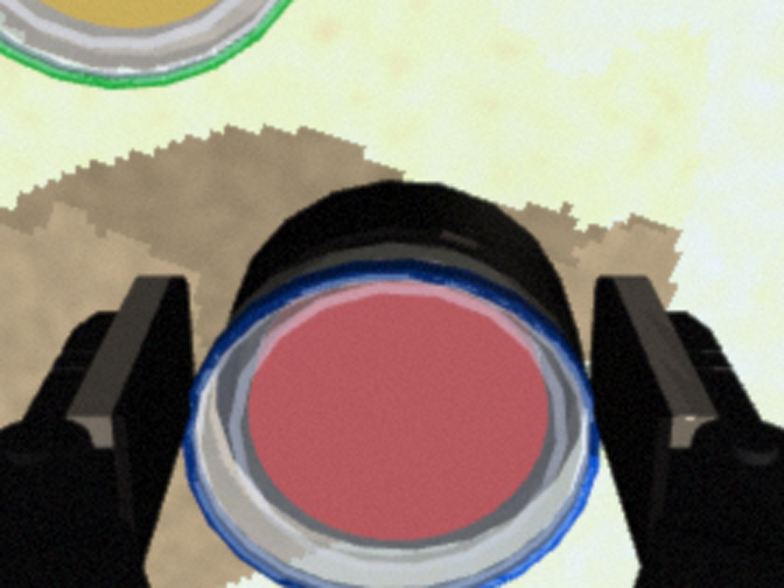

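View pics/s16.png

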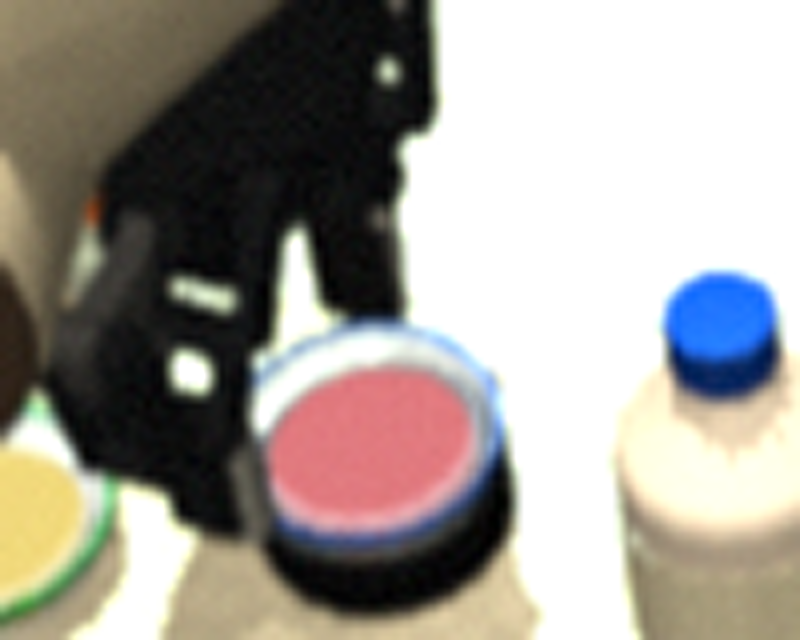

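```bash
cat > fit.py <<'E'
import sys,pickle
from h import *
from scipy.optimize import least_squares
def ring(d,box):
    im=d["image"].astype(int); m=((im[...,2]-im[...,0])>35)&((im[...,2]-im[...,1])>15)
    z=np.zeros_like(m); x0,y0,x1,y1=box; z[y0:y1,x0:x1]=1
    v,u=np.nonzero(m&z); return np.c_[u,v].astype(float)
def fit(n,show=True):
    W,S,s=pickle.load(open("L"+n,"rb")); R=Ro.from_quat(s["ee_rot"]); 
    P=[];D=[]
    pw=ring(W,(190,230,370,400)); ps=ring(S,(166,270,206,312))
    def circ(q):
        c=np.array([q[0],q[1],q[2]]); a=np.linspace(0,2*np.pi,181)[:-1]
        L=np.c_[30.*np.cos(a),30.*np.sin(a),0*a]
        L=Ro.from_euler("xy",[q[3],q[4]]).apply(L)   # rot about tool x, y axes (yawed world frame)
        yaw=np.arctan2(R.as_matrix()[1,0],R.as_matrix()[0,0])
        return Ro.from_euler("z",yaw).apply(L)+c
    def res(q,d,p):
        c=proj(d,circ(q)); 
        D=np.linalg.norm(p[:,None]-c[None],axis=2).min(1); return D
    out=[]
    for d,p,nm in((W,pw,"W"),(S,ps,"S")):
        if len(p)<60: print(nm,"few",len(p)); continue
        # fix centre z by scale; angles free
        r=least_squares(lambda q:np.r_[res(q,d,p),0.0*q],[554,250.5,33,0,0],loss="soft_l1",f_scale=0.7,diff_step=1e-4,x_scale=[1,1,1,.02,.02])
        q=r.x; yaw=np.arctan2(R.as_matrix()[1,0],R.as_matrix()[0,0])
        ex=np.array([np.cos(yaw),np.sin(yaw)])
        print(n,nm,len(p),"c",q[:3].round(1),"roll",np.degrees(q[3]).round(2),"pitch(neg=+x up)",np.degrees(q[4]).round(2),"res",np.median(res(q,d,p)).round(2),"z+x",(q[2]-30*np.sin(q[4])).round(1),"z-x",(q[2]+30*np.sin(q[4])).round(1))
if __name__=="__main__":
    for n in sys.argv[1:]: fit(n)
E
python3 fit.py 12 13 14 15 16
```

```text
12 W 1988 c [555.9 250.1  34.2] roll -0.07 pitch(neg=+x up) 0.3 res 1.4 z+x 34.1 z-x 34.4
S few 38
13 W 2365 c [555.9 250.1  34. ] roll -0.04 pitch(neg=+x up) 0.35 res 1.55 z+x 33.8 z-x 34.2
S few 40
14 W 2244 c [556.  250.   34.2] roll -0.0 pitch(neg=+x up) 0.24 res 1.49 z+x 34.0 z-x 34.3
S few 40
15 W 2246 c [555.9 249.9  34. ] roll -0.13 pitch(neg=+x up) 0.38 res 1.51 z+x 33.8 z-x 34.2
S few 36
16 W 2244 c [555.9 250.1  35.5] roll -0.2 pitch(neg=+x up) -2.97 res 1.53 z+x 37.1 z-x 33.9
S few 37
```

The fit works well. The lid has pivoted 3.3°: its +x edge is up 3.2 mm while the -x edge still rests (33.9 mm against 34.2 before). I'll keep raising it the same way.

Emit:
drive_tool(plan=[[[0,0,-0.0005],0],[[0,0,-0.0005],0],[[0,0,-0.0005],0],[[0,0,-0.0005],0],[[0,0,-0.0005],0],[[0,0,-0.0005],0],[[0,0,0],0]])

```text
clock: 16.7
position: [572.5, 256.5, 33.3]
ee_rot: [0.984, 0.178, 0.0, -0.0]
contact_force: [0.3, 0.8, -0.3]
gripper_width: 59.0
```

```bash
python3 look.py 17; python3 fit.py 17
```

```text
t 16.8 p [572.46 256.51  33.21] R [[0.9368, 0.3499, 0.0], [0.3499, -0.9368, -0.0], [0.0, 0.0, -1.0]] F [ 0.31 -0.93 -0.83] T [-0.014 -0.017 -0.032] w 58.83
17 W 2243 c [556.  250.1  37.6] roll -0.06 pitch(neg=+x up) -7.92 res 1.57 z+x 41.7 z-x 33.5
S few 34
```

View pics/s17.png

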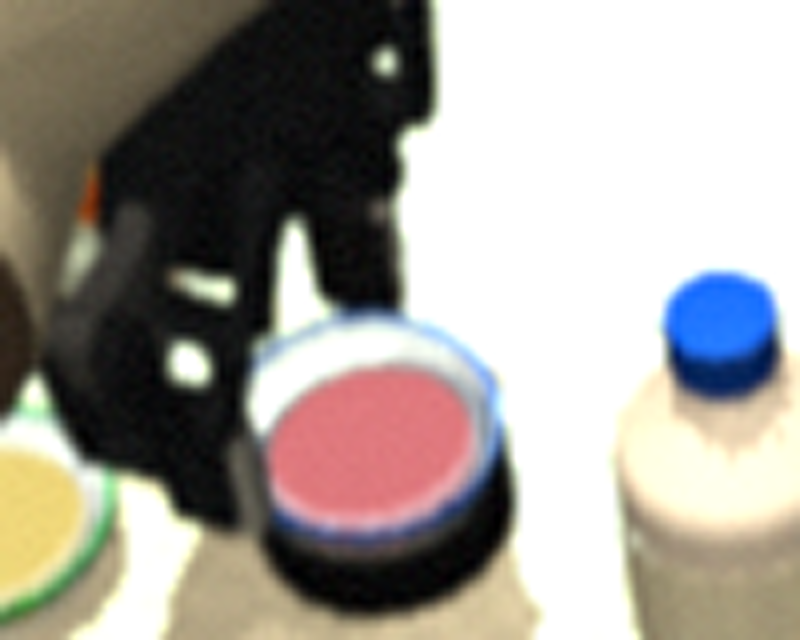

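The lid is tilted 8.2° with the far edge still resting (z-x 33.5). The raised side's skirt is at about 33 mm, already above the 31 mm rim. Next I'll firm the grip to lock the pivot, then lift slightly.

Emit:
drive_tool(plan=[[[0,0,0],0],[[0,0,0],0],[[0,0,-0.0007],0],[[0,0,-0.0008],0],[[0,0,0],0]], fingers=-0.34)

```text
clock: 17.42
position: [572.5, 256.5, 34.8]
ee_rot: [0.984, 0.178, 0.0, -0.0]
contact_force: [0.4, -0.3, -1.1]
gripper_width: 57.5
```

```bash
python3 look.py 18; python3 fit.py 18
```

```text
t 17.52 p [572.42 256.5   34.73] R [[0.9368, 0.3499, -0.0], [0.3499, -0.9368, 0.0], [0.0, -0.0, -1.0]] F [-0.6   0.03 -0.77] T [-0.005 -0.01   0.025] w 57.14
18 W 2148 c [555.9 250.1  38.6] roll -0.19 pitch(neg=+x up) -6.77 res 1.58 z+x 42.1 z-x 35.1
S few 29
```

View pics/w18.png

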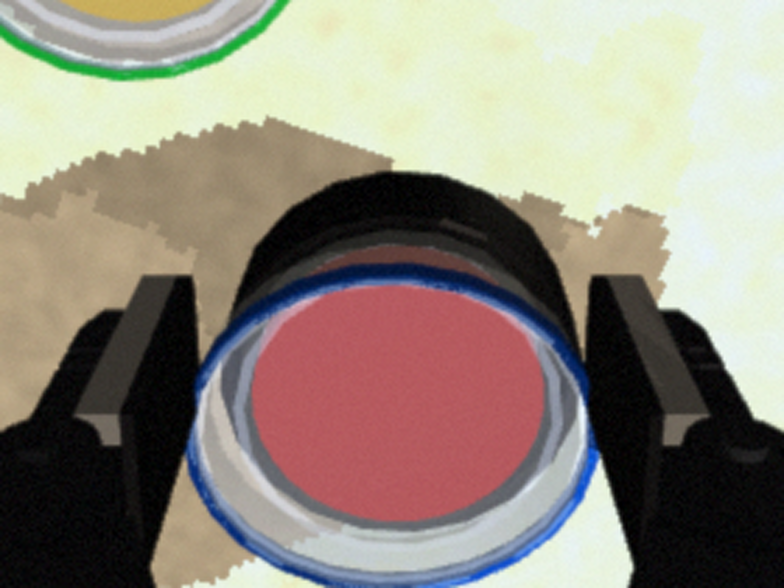

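It's held now: tilt about 7°, and the far edge has risen 1.5 mm. I'll raise it 8 mm more so the whole skirt just clears the rim.

Emit:
drive_tool(plan=[[[0,0,-0.0005],0],[[0,0,-0.001],0],[[0,0,-0.001],0],[[0,0,-0.001],0],[[0,0,-0.001],0],[[0,0,-0.001],0],[[0,0,-0.001],0],[[0,0,-0.001],0],[[0,0,-0.0005],0],[[0,0,0],0]])

```text
clock: 18.77
position: [572.5, 256.5, 42.8]
ee_rot: [0.984, 0.178, 0.0, -0.0]
contact_force: [0.3, -0.5, 0.2]
gripper_width: 57.4
```

```bash
python3 look.py 19; python3 fit.py 19
```

```text
t 18.88 p [572.41 256.49  42.68] R [[0.9368, 0.3499, -0.0001], [0.3499, -0.9368, -0.0], [-0.0001, -0.0, -1.0]] F [ 1.07 -0.55 -0.45] T [ 0.021  0.046 -0.05 ] w 57.53
19 W 2093 c [555.7 250.   46.4] roll -0.24 pitch(neg=+x up) -6.67 res 1.54 z+x 49.9 z-x 42.9
S few 31
```

View pics/w19.png

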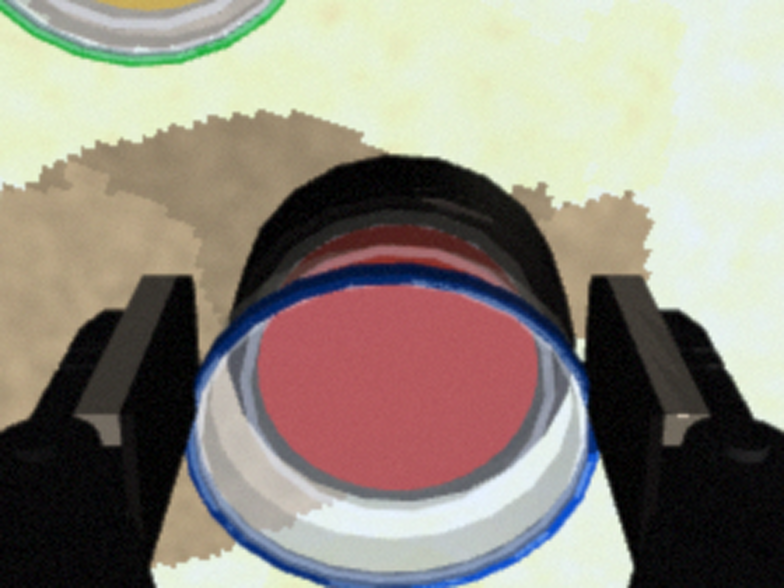

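View pics/s19.png

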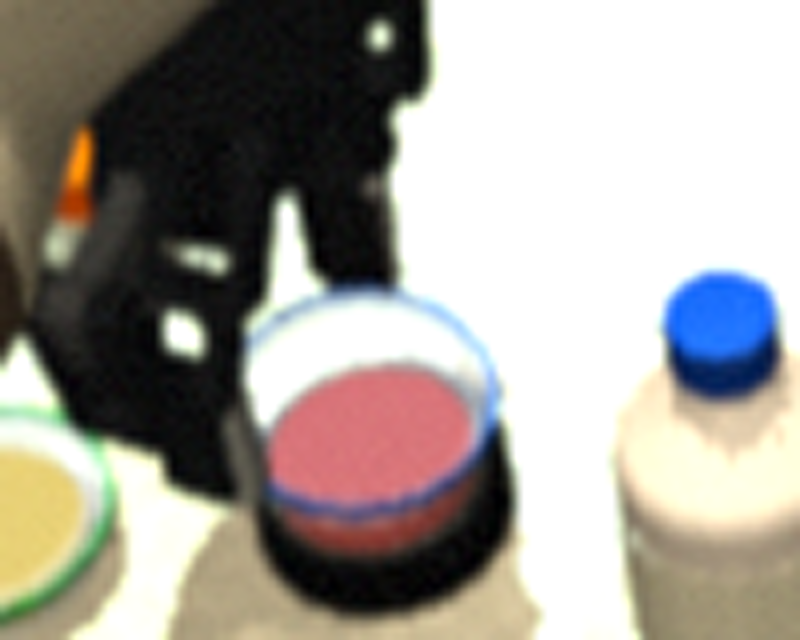

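The lid is clear all round. The lowest skirt point is about 32.7 mm against the 31 mm rim, the tilt is 7°, and the dish is still in its holder. I'll hold for 1.5 s.

Emit:
drive_tool(plan=[[[0,0,0],0],[[0,0,0],0],[[0,0,0],0],[[0,0,0],0],[[0,0,0],0],[[0,0,0],0],[[0,0,0],0],[[0,0,0],0],[[0,0,0],0],[[0,0,0],0],[[0,0,0],0],[[0,0,0],0]])

```text
clock: 20.38
position: [572.4, 256.5, 42.7]
ee_rot: [0.984, 0.178, -0.0, -0.0]
contact_force: [-0.0, 0.5, 0.3]
gripper_width: 57.3
```

```bash
python3 look.py 20; python3 fit.py 20
```

```text
t 20.48 p [572.44 256.47  42.72] R [[0.9368, 0.3498, 0.0], [0.3498, -0.9368, -0.0], [-0.0, 0.0, -1.0]] F [ 0.41  0.5  -0.27] T [-0.01   0.022  0.02 ] w 57.05
20 W 2115 c [555.6 249.9  46.1] roll -0.23 pitch(neg=+x up) -6.52 res 1.55 z+x 49.5 z-x 42.7
S few 32
```

Emit:
drive_tool(plan=[[[0,0,0.0005],0],[[0,0,0.001],0],[[0,0,0.001],0],[[0,0,0.001],0],[[0,0,0.001],0],[[0,0,0.001],0],[[0,0,0.001],0],[[0,0,0.001],0],[[0,0,0.0005],0],[[0,0,0.0003],0],[[0,0,0],0]])

```text
clock: 21.85
position: [572.5, 256.5, 34.4]
ee_rot: [0.984, 0.178, -0.0, 0.0]
contact_force: [0.8, -0.3, -0.3]
gripper_width: 57.0
```

```bash
python3 look.py 21; python3 fit.py 21
```

```text
t 21.95 p [572.48 256.5   34.45] R [[0.9368, 0.3498, 0.0001], [0.3498, -0.9368, 0.0001], [0.0001, -0.0, -1.0]] F [-0.06 -0.34 -0.45] T [-0.082  0.004  0.001] w 56.87
21 W 2146 c [555.8 250.   38.1] roll -0.11 pitch(neg=+x up) -6.71 res 1.58 z+x 41.6 z-x 34.6
S few 31
```

Emit:
drive_tool(plan=[[[0,0,0.0004],0],[[0,0,0.0004],0],[[0,0,0],0]], fingers=-0.36)

```text
clock: 22.32
position: [572.4, 256.5, 33.6]
ee_rot: [0.984, 0.178, -0.0, 0.0]
contact_force: [-0.4, -0.0, 0.2]
gripper_width: 58.3
```

Emit:
drive_tool(plan=[[[0,0,0],0],[[0,0,0],0],[[0,0,0.0005],0],[[0,0,0.0005],0],[[0,0,0],0]], fingers=-0.379)

```text
clock: 22.95
position: [572.4, 256.5, 32.5]
ee_rot: [0.984, 0.178, -0.0, 0.0]
contact_force: [0.3, 0.9, 0.3]
gripper_width: 58.8
```

```bash
python3 look.py 22; python3 fit.py 22
```

```text
t 23.05 p [572.45 256.49  32.6 ] R [[0.9368, 0.3499, -0.0], [0.3499, -0.9368, -0.0], [-0.0, 0.0, -1.0]] F [ 0.59 -0.63  1.18] T [-0.014  0.004 -0.023] w 58.82
22 W 2217 c [555.8 250.   37. ] roll -0.09 pitch(neg=+x up) -6.66 res 1.54 z+x 40.5 z-x 33.5
S few 37
```

The far edge rests again (33.5). I'll lower so the lid pivots down level.

Emit:
drive_tool(plan=[[[0,0,0.0005],0],[[0,0,0.0005],0],[[0,0,0.0005],0],[[0,0,0.0005],0],[[0,0,0.0005],0],[[0,0,0],0]])

```text
clock: 23.8
position: [572.4, 256.5, 30.0]
ee_rot: [0.984, 0.178, -0.0, 0.0]
contact_force: [0.2, -0.1, 0.1]
gripper_width: 58.8
```

```bash
python3 look.py 23; python3 fit.py 23
```

```text
t 23.9 p [572.44 256.49  30.11] R [[0.9368, 0.3499, -0.0], [0.3499, -0.9368, 0.0], [-0.0, -0.0, -1.0]] F [ 0.76 -0.3   0.43] T [-0.056  0.038 -0.028] w 58.88
23 W 2235 c [555.9 250.   35.3] roll -0.02 pitch(neg=+x up) -2.62 res 1.53 z+x 36.7 z-x 33.9
S few 38
```

Emit:
drive_tool(plan=[[[0,0,0.0005],0],[[0,0,0.0005],0],[[0,0,0.0005],0],[[0,0,0.0003],0],[[0,0,0],0]])

```text
clock: 24.52
position: [572.4, 256.5, 28.3]
ee_rot: [0.984, 0.178, -0.0, 0.0]
contact_force: [0.4, -0.4, -0.5]
gripper_width: 58.9
```

```bash
python3 look.py 24; python3 fit.py 24
```

```text
t 24.62 p [572.45 256.52  28.35] R [[0.9368, 0.3499, 0.0001], [0.3499, -0.9368, 0.0001], [0.0001, -0.0, -1.0]] F [-0.38  0.02 -0.98] T [-0.022  0.003 -0.015] w 58.59
24 W 2215 c [555.8 250.   34. ] roll -0.16 pitch(neg=+x up) 0.36 res 1.48 z+x 33.8 z-x 34.2
S few 35
```

View pics/w24.png

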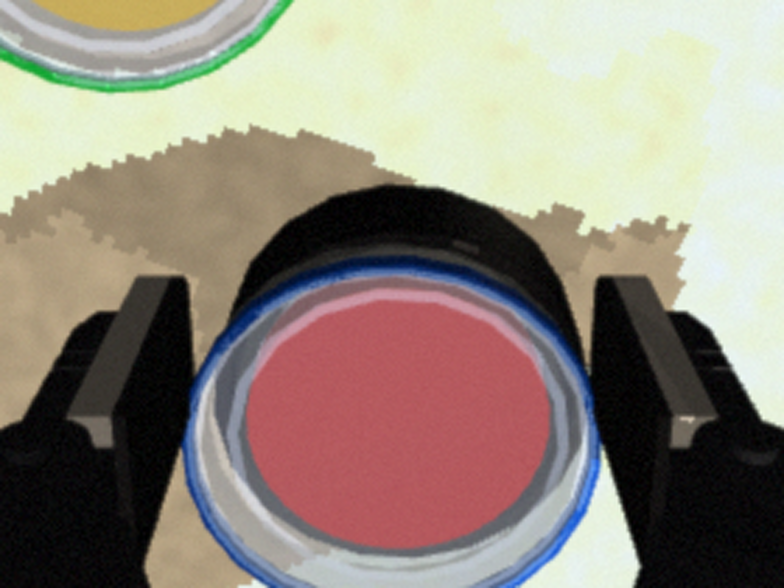

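The lid sits level exactly as before: same fit centre, pitch 0.36 against 0.24–0.38 before, and same height. I'll open the jaws and withdraw.

Emit:
drive_tool(plan=[[[0,0,0],0],[[0,0,0],0]], fingers=-0.42)

```text
clock: 24.88
position: [572.5, 256.5, 28.3]
ee_rot: [0.984, 0.178, 0.0, -0.0]
contact_force: [-0.4, -0.1, -0.2]
gripper_width: 60.6
```

Emit:
drive_tool(plan=[[[0,0,0],0],[[0,0,0],0],[[0,0,-0.005],0],[[0,0,-0.02],0],[[0,0,-0.04],0],[[0,0,-0.04],0],[[0,0,-0.02],0],[[0,0,0],0],[[0,0,0],0]], fingers=-0.65)

```text
clock: 26.0
position: [571.7, 256.1, 152.2]
ee_rot: [0.984, 0.178, -0.001, 0.0]
contact_force: [0.5, 0.4, -0.9]
gripper_width: 70.6
```

```bash
python3 - <<'E'
from bench import arm
from h import *
import pickle
W=arm.get_image("wrist"); crop(W,0,0,560,420,1.4,"pics/w25.png",1.2)
S=arm.get_image("side"); crop(S,110,180,400,340,2.7,"pics/s25.png",1.6)
s=st(arm); pickle.dump((W,S,s),open("L25","wb"))
E
python3 - <<'E'
import sys; sys.path.insert(0,'.')
import os; os.chdir('.')
import fit
o=fit.ring
fit.ring=lambda d,b:o(d,(190,180,370,330))
fit.fit("25")
E
```

```text
t 26.1 p [571.74 256.02 151.74] R [[0.9369, 0.3497, -0.0024], [0.3497, -0.9369, -0.0016], [-0.0028, 0.0006, -1.0]] F [-0.26  0.97  0.73] T [-0.05   0.026  0.001] w 70.73
25 W 680 c [555.8 250.   35.4] roll -0.27 pitch(neg=+x up) 0.27 res 0.8 z+x 35.2 z-x 35.5
25 S 191 c [364.  326.3 276.7] roll 34.39 pitch(neg=+x up) 54.63 res 1.6 z+x 252.2 z-x 301.1
```

View pics/w25.png

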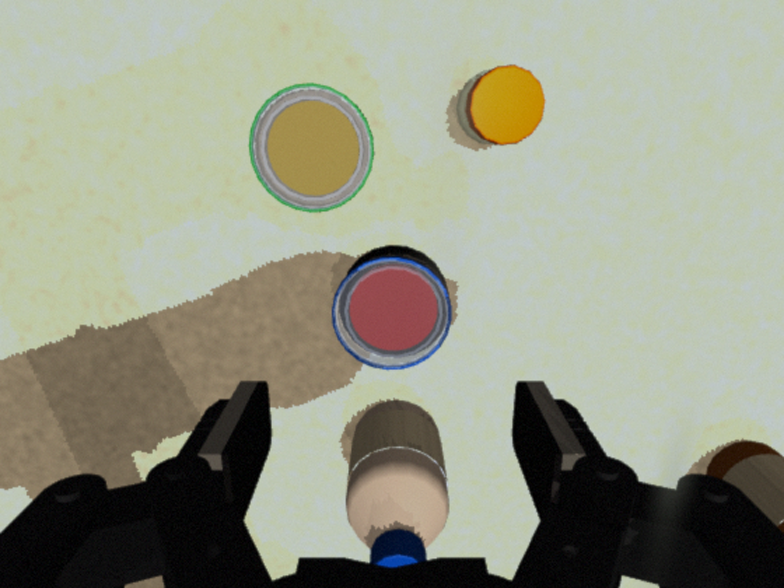

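View pics/s25.png

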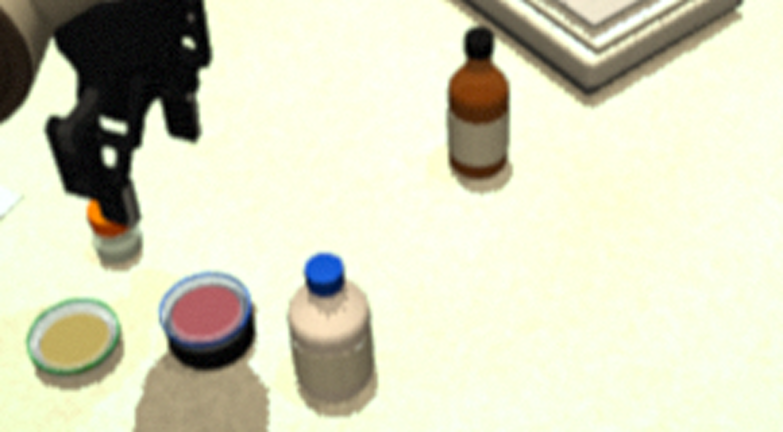

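Everything is in place. I'll check how well the lid is centred on the dish from the red medium's outline (24 mm radius).

```bash
python3 - <<'E'
from h import *
import pickle
for n in("12","24","25"):
    W,S,s=pickle.load(open("L"+n,"rb")); R=Ro.from_quat(s["ee_rot"])
    im=W["image"].astype(int); m=((im[...,0]-im[...,2])>40)&((im[...,0]-im[...,1])>50)
    k,lab,stt,cen=cv2.connectedComponentsWithStats(m.astype(np.uint8))
    i=1+np.argmax(stt[1:,4]); u,v=cen[i]; print(n,stt[i],cen[i])
    w=stt[i][2]; 
    for z in(18,22,26):
        P=ray(W,u,v,z); dep=(W["R"]@P+W["t"])[2]; print(z,P.round(1),"width mm",round(w*dep/W["K"][0,0],1), "tool off from lid(555.8,250)",R.inv().apply(P-np.array([555.8,250,z])).round(1))
E
```

```text
12 [ 230  270  103   86 6901] [281.13882046 312.24880452]
18 [550.7 246.9  18. ] width mm 49.6 tool off from lid(555.8,250) [-5.8  1.1 -0. ]
22 [553.2 247.9  22. ] width mm 48.3 tool off from lid(555.8,250) [-3.2  1.1 -0. ]
26 [555.6 248.8  26. ] width mm 47.1 tool off from lid(555.8,250) [-0.6  1.1 -0. ]
24 [ 392    7  111  116 7916] [453.96677615  66.14262254]
18 [675.5 225.7  18. ] width mm 41.1 tool off from lid(555.8,250) [103.7  64.7   0. ]
22 [674.8 227.2  22. ] width mm 40.0 tool off from lid(555.8,250) [103.5  62.9   0. ]
26 [674.  228.8  26. ] width mm 38.9 tool off from lid(555.8,250) [103.3  61.2   0. ]
25 [ 250  192   62   58 2807] [280.62771642 220.72319202]
18 [553.1 247.9  18. ] width mm 47.8 tool off from lid(555.8,250) [-3.3  1.   0. ]
22 [554.5 248.4  22. ] width mm 47.1 tool off from lid(555.8,250) [-1.8  1.   0. ]
26 [555.8 248.9  26. ] width mm 46.4 tool off from lid(555.8,250) [-0.3  1.   0. ]
```

```bash
python3 - <<'E'
from bench import arm
from h import *
S=arm.get_image("side"); crop(S,110,110,400,340,2.5,"pics/s26.png",1.5)
print(arm.job_done()); st(arm)
E
```

```text
the job is handed in; nothing more can be done
None
the job is handed in; nothing more can be done
```

View pics/s26.png

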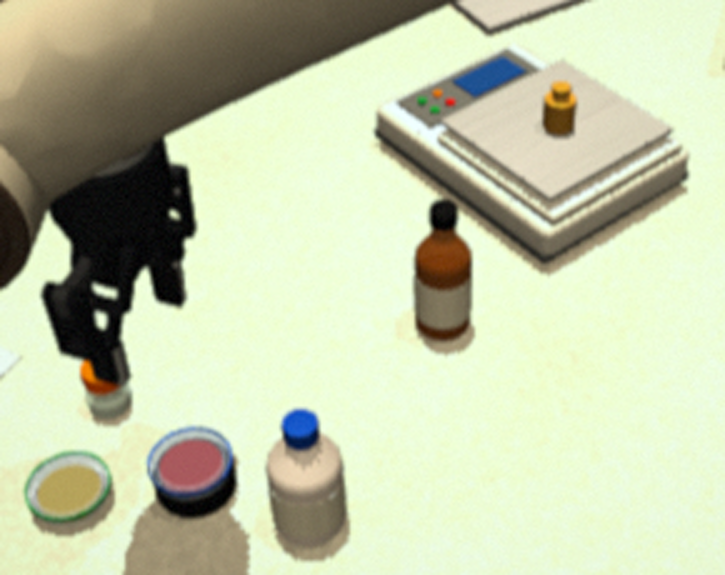

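The job is handed in at about 26 s of the 59 s allowed. No verdict was reported.

**What I did**
- **Weight:** I set it down in the middle of the balance pan at about 2 N. In the last picture it stands upright there.
- **Raising the lid:** I gripped it lightly about 8 mm off its diameter so it could pivot. The raised edge came up to about 8° while the opposite edge stayed on the dish.
- **Holding it open:** I firmed the grip and lifted until the lowest skirt point was about 1.7 mm above the rim, then held it there for about 1.6 s.
- **Closing it:** I rested the far edge on the dish first, pivoted the lid down level, released it and withdrew.

**Last checks**
- **Lid fit:** after release, the lid's centre and tilt are within about 0.3 mm and 0.4° of where they started. Its fitted height read about 1.4 mm higher from the raised camera. Just before release it read the same as at the start, so I put this down to the camera distance.
- **Dish and neighbours:** the dish is in its holder, and the bottles, jar and other dish look unmoved.

**What disagreed**
- **Fingertip position:** the fingertips appeared 10–20 mm farther back than the stated 25 mm ahead of the TCP, so I worked from the pictures.
- **Camera positions:** the side and wrist views differed by up to 4 mm in x.
- **Side-view fit:** the ring fit in the side view failed, so the lid figures come from the wrist camera only.
- **Lid centring:** the lid sits about 1 mm off the dish's centre in tool y, inside its 2.5 mm play and much as it was at the start. Along tool x the offset is uncertain because the medium's height isn't known. My readings ran from about 0.3 to 3 mm.

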